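Set up the filter manifold and its sample bottles

ROBOT

A 6-joint arm with a two-finger parallel gripper is mounted at the origin on the work surface; the furniture and walls round the work are solid. World frame = base frame: x ahead of the robot, y to its left, z up, the work surface at z = 0. Lengths are in m, angles in rad, forces in N, time in s.
With the tool pointing down it reaches from about 0.25 to 0.775 m from the base axis. Payload 4 kg.
Tool frame: the origin (TCP) lies on the centre line of the jaws, within the pads' length; the fingertips stand 8 mm ahead of it and the grasp point (between the pads) lies 11 mm behind it; z points along the fingers, y is the direction in which the jaws open and shut (so a half turn about z gives the same grasp; the last joint's range is limited). The gripper opens to 94 mm and grips with 3 to 60 N. Pads are 16 mm wide; open, the fingers measure 119 mm over their backs; the gripper's body (75 mm by 177 mm) begins 78 mm behind the grasp point.
Start: joints at [-1.326, 0.087, 1.371, -0, 1.684, -0.103], TCP at [0.187, -0.517, 0.214] pointing down, gripper open.
Joint ranges: [-3.1, 3.1], [-0.76, 2.03], [0.27, 2.55], [-1.08, 4.22], [0.17, 2.65], [-2.57, 2.57]. Speed limits (rad/s): [2.79, 2.79, 3.14, 3.14, 3.14, 3.14].

INTERFACE

Orientations are given as [roll, pitch, yaw] about the fixed x, y, z axes, in that order (R = Rz(yaw) Ry(pitch) Rx(roll)).
In Python, from bench import robot, cams, close_job gives the robot as it stands.
- The arm moves only by the tool arm_command, never from a script. Its argument "plan" is one flat list of numbers, 7 for each row, row after row: the shift along the tool's x, y, z in cm, then the turn, a rotation vector about the tool's x, y, z in degrees, then the closure, from 0 (fully open) to 1 (shut). A call has 1 to 8 rows; each row shifts and turns the commanded pose from where the row before left it, along the tool's axes as they then stand; what a row does not reach is not made up. A row lasts 1/8 s, in which the tool goes at most 62.5 mm and 10.7 degrees, less where a joint would pass 70% of its speed; a pose out of reach is approached as far as the arm can. A call with a gripper value outside its range is refused whole. The fingers move at their own pace and stop on an object; the grip force is fixed at half the most. Time passes only in rows, so rows that do not move let the fingers close. It gives the time, the measured TCP pose, the force and the opening at its end, in the units of the state.
- robot.get_obs(): the state, without advancing time (a new reading comes with each control period).
- cams.snapshot(name): name is "scene" or "top" or "wrist"; returns a dict with "pixels" (384x512x3 uint8, red, green, blue), "fov_y" (degrees; the focal length in pixels is half the picture's height over the tangent of half this angle, whatever the lens; pixels are square), "cx", "cy" (the principal point, pixels), "camera_from_world" (4x4, takes a point from world to camera coordinates); the wrist camera has in their place "tool_from_camera" (4x4, takes a point from camera to tool coordinates, whose origin is the TCP and whose axes are the flange's). Camera axes: x right, y up, looking along -z (the intrinsics and any distortion apply to the point x, -y, -z); pixel columns grow to the right and rows downward; lengths in m; the calibration is good to about 2 mm. A picture is of the moment at which its call begins: read the wrist's pose just before it. There is no depth.
- close_job(): hands the job in, once; it reports no verdict.
The state is a dict: "time": time; "joint_positions": joint angles; "qvel": joint speeds; "joint_torque": joint torques, N m; "tool_pos": TCP position; "ee_rot": TCP orientation; "wrist_force": force on the tool from outside, world axes, zero at the start; "wrist_torque": the same for the moment, N m; "width": finger opening in m.
Only numpy, scipy, OpenCV 4.12 (cv2) and the standard library are available. Lean on these libraries where they do the work, as an engineer would, in place of code of your own. Each camera call takes 0.05 s, during which the arm holds its last target.

TASK

Get the filtration stand ready: couple both filter cartridges to the manifold, one on each nipple, by pinching the two finger tabs to hold the sleeve back, pushing the cartridge fully home with its tabs upward and letting the sleeve spring forward until it locks. Also stand all the brown sample bottles upright on the low white board in one straight row close along its back rail, side by side with gaps of no more than about 2 cm. Leave the tape roll, the beaker and the wipe pack where they are.

Things in the scene. Friction and masses are not known exactly. Their poses are not given: they have to be found in the camera images.
- manifold: Fixed aluminium manifold block, 60 deep x 220 wide x 100 mm high. Origin: centre of its underside. x points level from the nipple side into the block, z up; the nipples stick out toward -x, to the robot, axes 75 mm above the worktop. The block's front face is at x = -30 mm. In front of it, under each nipple, a fixed cradle plate (46 mm wide, x = -118 to -235 mm, top 41 mm above the worktop) carries the cartridge's feet with 2 mm to spare.
- nipple_left (a point): Manifold nipple (y = +55 mm in the manifold's frame): point on its axis, at the front face of its 34 mm collar, 35 mm before the block's face; axes as the manifold's. From the collar it reaches 41.5 mm toward -x: 14 mm of 17 mm diameter, a 14 mm groove, a 13.5 mm head of 17 mm diameter. Fully home, a cartridge's mouth point is at this point, x axes parallel.
- nipple_right (a point): Manifold nipple (y = -55 mm in the manifold's frame): point on its axis, at the front face of its 34 mm collar, 35 mm before the block's face; axes as the manifold's. From the collar it reaches 41.5 mm toward -x: 14 mm of 17 mm diameter, a 14 mm groove, a 13.5 mm head of 17 mm diameter. Fully home, a cartridge's mouth point is at this point, x axes parallel.
- cart_a: Loose filter cartridge, 146 mm long, 40 wide, 0.3 kg: white canister behind, quick coupling in front, lying on two flat feet, tabs up. Origin on its underside, 32 mm below the coupling's axis. x runs from canister to mouth, z up. Canister end at x = -101, mouth rim at +45 mm; canister top 50 mm, tab tops 82 mm above the underside.
- cart_a_tabs (a point): Grasp point midway between the two upright tabs (30 mm wide, 7 thick), 68 mm above the underside; tabs stand 14 mm above it, fingertips may reach 16 mm below it. The rear tab is fixed to the cartridge, the front tab to the sleeve. Pinched from above along x (58 mm outside, 44 when fully squeezed) they pull the sleeve back; the cartridge shifts up to 7 mm toward its mouth.
- cart_a_mouth (a point): Centre of the round mouth rim, on the coupling's axis, 45 mm ahead of the cartridge's origin and 32 mm above its underside; axes as the cartridge's. The 20 mm bore flares to 28 mm at the rim, so it centres itself within about 4 mm.
- cart_a_sleeve (a joint): Spring sleeve: 0 = forward (locked), 0.014 m = fully back; spring 4 N to 7.5 N. Two catches in the bore move with it: the nipple's head passes only with it back 0.012 or more; below 0.008 they drop into the groove, if the mouth is within 5 mm of the collar, and lock. Else the sleeve sticks at 0.005 to 0.01. Keep the cartridge pushed home while opening.
- cart_b: Loose filter cartridge, 146 mm long, 40 wide, 0.3 kg: white canister behind, quick coupling in front, lying on two flat feet, tabs up. Origin on its underside, 32 mm below the coupling's axis. x runs from canister to mouth, z up. Canister end at x = -101, mouth rim at +45 mm; canister top 50 mm, tab tops 82 mm above the underside.
- cart_b_tabs (a point): Grasp point midway between the two upright tabs (30 mm wide, 7 thick), 68 mm above the underside; tabs stand 14 mm above it, fingertips may reach 16 mm below it. The rear tab is fixed to the cartridge, the front tab to the sleeve. Pinched from above along x (58 mm outside, 44 when fully squeezed) they pull the sleeve back; the cartridge shifts up to 7 mm toward its mouth.
- cart_b_mouth (a point): Centre of the round mouth rim, on the coupling's axis, 45 mm ahead of the cartridge's origin and 32 mm above its underside; axes as the cartridge's. The 20 mm bore flares to 28 mm at the rim, so it centres itself within about 4 mm.
- cart_b_sleeve (a joint): Spring sleeve: 0 = forward (locked), 0.014 m = fully back; spring 4 N to 7.5 N. Two catches in the bore move with it: the nipple's head passes only with it back 0.012 or more; below 0.008 they drop into the groove, if the mouth is within 5 mm of the collar, and lock. Else the sleeve sticks at 0.005 to 0.01. Keep the cartridge pushed home while opening.
- board: Fixed low white shelf board, 80 deep x 210 long x 12 mm thick, with an aluminium back rail (its top 34 mm above the worktop) along its far edge. Origin: centre of its underside; x axis points from the robot's side toward the rail, y along the board, z up. The rail's front face is at x = +20 mm.
- board_row (a point): On top of the board, centre of the row line: a bottle whose axis is over this line (along the board's y) stands about 2 mm clear of the rail. Axes as the board's.
- bottle_0_mid (a point): Brown sample bottle with white cap, 85 mm tall, 30 mm diameter, about 70 g, standing upright; the point on its axis half-way up (42.5 mm above its underside), z axis up. Only some of the bottles are there in a given run; an absent one reads None.
- bottle_1_mid (a point): Brown sample bottle with white cap, 85 mm tall, 30 mm diameter, about 70 g, standing upright; the point on its axis half-way up (42.5 mm above its underside), z axis up. Only some of the bottles are there in a given run; an absent one reads None.
- bottle_2_mid (a point): Brown sample bottle with white cap, 85 mm tall, 30 mm diameter, about 70 g, standing upright; the point on its axis half-way up (42.5 mm above its underside), z axis up. Only some of the bottles are there in a given run; an absent one reads None.
- bottle_3_mid (a point): Brown sample bottle with white cap, 85 mm tall, 30 mm diameter, about 70 g, standing upright; the point on its axis half-way up (42.5 mm above its underside), z axis up. Only some of the bottles are there in a given run; an absent one reads None.
- bottle_0: The same sample bottle; origin at the centre of its underside.
- bottle_1: The same sample bottle; origin at the centre of its underside.
- bottle_2: The same sample bottle; origin at the centre of its underside.
- bottle_3: The same sample bottle; origin at the centre of its underside.
- tape: Bystander: cream tape roll, 75 mm diameter, 19 mm high, lying flat; origin at the centre of its underside. To be left alone.
- cup: Bystander: clear beaker, 53 mm diameter, 70 mm tall; origin at the centre of its underside. To be left alone.
- wipes: Bystander: turquoise soft pack of wipes, 132 x 80 x 29 mm; origin at the centre of its underside. To be left alone.

How it is judged:
At the end, for the whole second after the job is handed in: Each cartridge: tabs up, mouth rim within 6.5 mm of a collar along and 5 mm across the axis, aligned to 0.2 rad, sleeve within 2 mm of forward. Each bottle: on the board, tilt < 0.1 rad, at most 9 mm before or 6 mm behind the row line, a neighbour's axis within 54 mm. All at rest (((x of cart_a_mouth in the frame of nipple_left between -0.0065 and 0.003 m and y of cart_a_mouth in the frame of nipple_left between -0.005 and 0.005 m and z of cart_a_mouth in the frame of nipple_left between -0.005 and 0.005 m and angle between the x axis of cart_a and the x axis of manifold, either way round below 0.2 rad) or (x of cart_a_mouth in the frame of nipple_right between -0.0065 and 0.003 m and y of cart_a_mouth in the frame of nipple_right between -0.005 and 0.005 m and z of cart_a_mouth in the frame of nipple_right between -0.005 and 0.005 m and angle between the x axis of cart_a and the x axis of manifold, either way round below 0.2 rad)) and value of joint each of cart_a_sleeve, cart_b_sleeve below 0.002 m and linear speed of each of cart_a, cart_b, bottle_0, bottle_1, bottle_2, bottle_3 below 0.02 m/s and ((x of cart_b_mouth in the frame of nipple_left between -0.0065 and 0.003 m and y of cart_b_mouth in the frame of nipple_left between -0.005 and 0.005 m and z of cart_b_mouth in the frame of nipple_left between -0.005 and 0.005 m and angle between the x axis of cart_b and the x axis of manifold, either way round below 0.2 rad) or (x of cart_b_mouth in the frame of nipple_right between -0.0065 and 0.003 m and y of cart_b_mouth in the frame of nipple_right between -0.005 and 0.005 m and z of cart_b_mouth in the frame of nipple_right between -0.005 and 0.005 m and angle between the x axis of cart_b and the x axis of manifold, either way round below 0.2 rad)) and x of bottle_0_mid in the frame of board_row between -0.009 and 0.006 m and y of bottle_0_mid in the frame of board_row between -0.1 and 0.1 m and z of bottle_0_mid in the frame of board_row between 0.036 and 0.049 m and angle between each of bottle_0_mid, bottle_1_mid, bottle_2_mid, bottle_3_mid's own z axis and vertical below 0.1 rad and (horizontal distance between bottle_0_mid and bottle_1_mid below 0.054 m or horizontal distance between bottle_0_mid and bottle_2_mid below 0.054 m or horizontal distance between bottle_0_mid and bottle_3_mid below 0.054 m) and x of bottle_1_mid in the frame of board_row between -0.009 and 0.006 m and y of bottle_1_mid in the frame of board_row between -0.1 and 0.1 m and z of bottle_1_mid in the frame of board_row between 0.036 and 0.049 m and (horizontal distance between bottle_1_mid and bottle_0_mid below 0.054 m or horizontal distance between bottle_1_mid and bottle_2_mid below 0.054 m or horizontal distance between bottle_1_mid and bottle_3_mid below 0.054 m) and x of bottle_2_mid in the frame of board_row between -0.009 and 0.006 m and y of bottle_2_mid in the frame of board_row between -0.1 and 0.1 m and z of bottle_2_mid in the frame of board_row between 0.036 and 0.049 m and (horizontal distance between bottle_2_mid and bottle_0_mid below 0.054 m or horizontal distance between bottle_2_mid and bottle_1_mid below 0.054 m or horizontal distance between bottle_2_mid and bottle_3_mid below 0.054 m) and x of bottle_3_mid in the frame of board_row between -0.009 and 0.006 m and y of bottle_3_mid in the frame of board_row between -0.1 and 0.1 m and z of bottle_3_mid in the frame of board_row between 0.036 and 0.049 m and (horizontal distance between bottle_3_mid and bottle_0_mid below 0.054 m or horizontal distance between bottle_3_mid and bottle_1_mid below 0.054 m or horizontal distance between bottle_3_mid and bottle_2_mid below 0.054 m) and (horizontal distance between any of bottle_0_mid, bottle_1_mid and bottle_2_mid below 0.054 m or horizontal distance between any of bottle_0_mid, bottle_1_mid and bottle_3_mid below 0.054 m) and (horizontal distance between any of bottle_0_mid, bottle_2_mid and bottle_1_mid below 0.054 m or horizontal distance between any of bottle_0_mid, bottle_2_mid and bottle_3_mid below 0.054 m) and (horizontal distance between any of bottle_0_mid, bottle_3_mid and bottle_1_mid below 0.054 m or horizontal distance between any of bottle_0_mid, bottle_3_mid and bottle_2_mid below 0.054 m) and angle between each of cart_a, cart_b's own z axis and vertical below 0.6 rad); the robot touches nothing.
It fails at once if a bystander (tape roll, beaker, wipe pack) is shoved more than 4 cm (distance of any of tape, cup, wipes from where it was at the start of the episode above 0.04 m).
Of bottle_0, bottle_1, bottle_2, bottle_3 only 3 to 4 are there at a start; the rules pass over those that are not, and their reading is None.
At some moment in a run one of cart_a, cart_b may be knocked a few centimetres aside while the robot is not near it.
It also fails if it takes over 208 s, if anything falls off the work surface, if the arm or the gripper's body presses on something with over 40 N, if the wrist force passes 120 N, or if a joint passes its speed limit or range.

## Working session

There is one attempt and no reset: what is moved stays moved. The work goes in short steps, Python scripts to look and compute and a tool call to move; the robot and the scene stay as the last step left them, time stands still between calls to the robot, and variables do not carry over. Pictures are saved under pics/ and viewed, and the job is handed in when it is done.

Besides the shell and the picture viewer there is one more tool, called after "Emit:" as a command line: name --argument value ..., lists and objects as JSON in quotes. arm_command: Moves the arm, as the interface text tells. Its arguments: {"type":"object","properties":{"plan":{"type":"array","items":{"type":"number"}}},"required":["plan"]}

```bash
ls; mkdir -p pics
python3 - <<'E'
from bench import robot,cams
import cv2
o=robot.get_obs();print(o)
for n in ["scene","top","wrist"]:
    s=cams.snapshot(n);cv2.imwrite(f"pics/{n}0.png",s["pixels"][:,:,::-1])
    print(n,{k:v for k,v in s.items() if k!="pixels"})
E
```

```text
pics
{'time': 0.0, 'joint_positions': array([-1.32614842e+00,  8.79443184e-02,  1.37223693e+00, -2.67136515e-07,
        1.68358735e+00, -1.03131190e-01]), 'qvel': array([-0.00028116, -0.00019665,  0.00114625,  0.00040665, -0.00249849,
        0.0017166 ]), 'joint_torque': array([-1.81531273e-04, -3.40179491e+01, -3.02426040e+01,  7.16132345e-02,
        3.29157757e-02, -1.65756910e-04]), 'tool_pos': array([ 0.18729751, -0.51656802,  0.21231878]), 'ee_rot': array([-3.13942824e+00, -2.23746574e-04,  3.47778822e-01]), 'wrist_force': array([0.2986115 , 0.6825559 , 0.20147018]), 'wrist_torque': array([-0.0438496 , -0.04260813, -0.05017031]), 'width': 0.09371783803238168}
scene {'fov_y': 44.829104487432296, 'cx': 253.05922862727348, 'cy': 186.70402101676774, 'camera_from_world': array([[-0.91665411, -0.39960099, -0.00801841,  0.41859131],
       [ 0.15298277, -0.36932376,  0.91662219, -0.1554606 ],
       [-0.36924453,  0.83899881,  0.39967421, -1.35682699],
       [ 0.        ,  0.        ,  0.        ,  1.        ]])}
top {'fov_y': 42.97453552823027, 'cx': 261.6306052481491, 'cy': 187.79114896625703, 'camera_from_world': array([[ 1.55945388e-02, -9.99878061e-01, -8.20967201e-04,
        -3.80845429e-02],
       [ 9.96329878e-01,  1.54700766e-02,  8.41869999e-02,
        -4.71554414e-01],
       [-8.41640337e-02, -2.13081159e-03,  9.96449635e-01,
        -1.60967814e+00],
       [ 0.00000000e+00,  0.00000000e+00,  0.00000000e+00,
         1.00000000e+00]])}
wrist {'fov_y': 64.47215045231292, 'cx': 256.2353445884297, 'cy': 187.85171266640563, 'tool_from_camera': array([[ 7.96662002e-04,  9.57623711e-01,  2.88021167e-01,
         8.32485762e-02],
       [ 9.99999364e-01, -5.32981560e-04, -9.93905130e-04,
         2.27657730e-04],
       [-7.98277148e-04,  2.88021776e-01, -9.57623527e-01,
        -1.70260120e-01],
       [ 0.00000000e+00,  0.00000000e+00,  0.00000000e+00,
         1.00000000e+00]])}
```

View pics/top0.png

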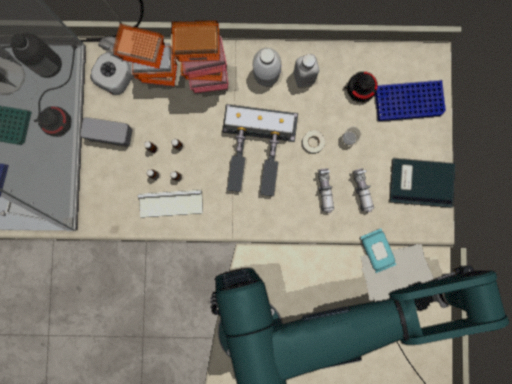

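View pics/scene0.png

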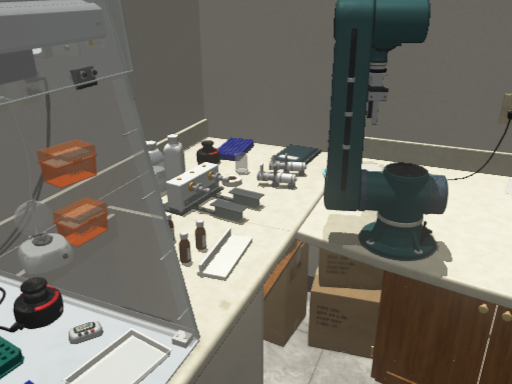

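View pics/wrist0.png

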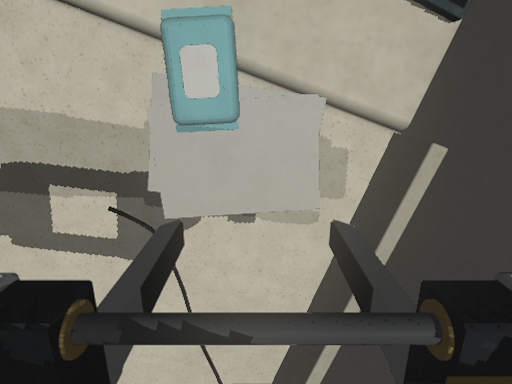

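```bash
cat > h.py <<'E'
import numpy as np,cv2
from bench import robot,cams
from scipy.spatial.transform import Rotation as R
def K(s):
    H=s["pixels"].shape[0];f=H/2/np.tan(np.radians(s["fov_y"])/2);return f,s["cx"],s["cy"]
def cfw(s,obs=None):
    if "camera_from_world" in s: return s["camera_from_world"]
    T=np.eye(4);T[:3,:3]=R.from_euler("xyz",obs["ee_rot"]).as_matrix();T[:3,3]=obs["tool_pos"]
    return np.linalg.inv(T@s["tool_from_camera"])
def ray(M,k,u,v):
    f,cx,cy=k;d=np.array([(u-cx)/f,-(v-cy)/f,-1.]);W=np.linalg.inv(M)
    return W[:3,3],W[:3,:3]@d
def onz(M,k,u,v,z):
    o,d=ray(M,k,u,v);t=(z-o[2])/d[2];return o+t*d
def proj(M,k,p):
    f,cx,cy=k;c=M[:3,:3]@np.asarray(p)+M[:3,3];return np.array([cx+f*c[0]/-c[2],cy-f*c[1]/-c[2]])
def snap(n,file=None,crop=None,scale=1):
    o=robot.get_obs();s=cams.snapshot(n);im=s["pixels"][:,:,::-1].copy()
    if file:
        j=im
        if crop: x0,y0,x1,y1=crop;j=im[y0:y1,x0:x1]
        cv2.imwrite("pics/"+file,cv2.resize(j,None,fx=scale,fy=scale,interpolation=cv2.INTER_CUBIC))
    return im,cfw(s,o),K(s),o
def d2t(tgt,obs=None):
    "tool-axes delta (cm) from measured pose to target"
    o=obs or robot.get_obs();Rm=R.from_euler("xyz",o["ee_rot"]).as_matrix()
    return 100*Rm.T@(np.asarray(tgt)-o["tool_pos"])
E
python3 - <<'E'
from h import *
im,M,k,o=snap("top","t1.png",(110,90,390,280),2.8)
im,M,k,o=snap("scene","s1.png",(140,130,340,300),4)
E
```

```text
(no output)
```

View pics/t1.png

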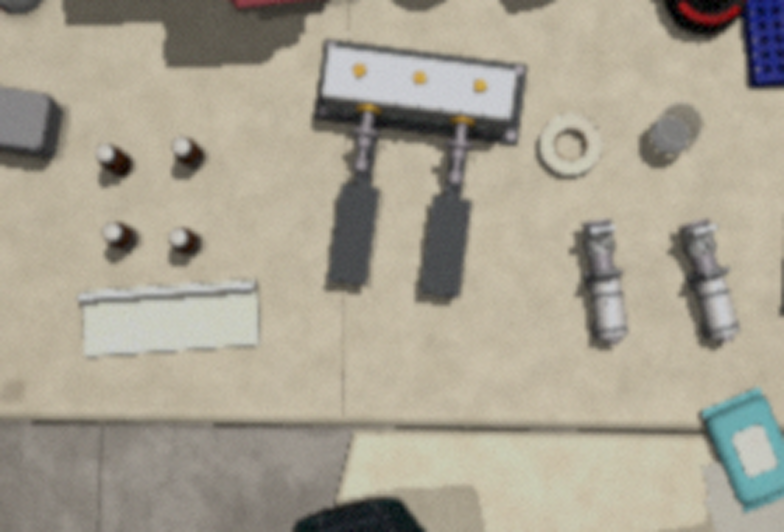

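View pics/s1.png

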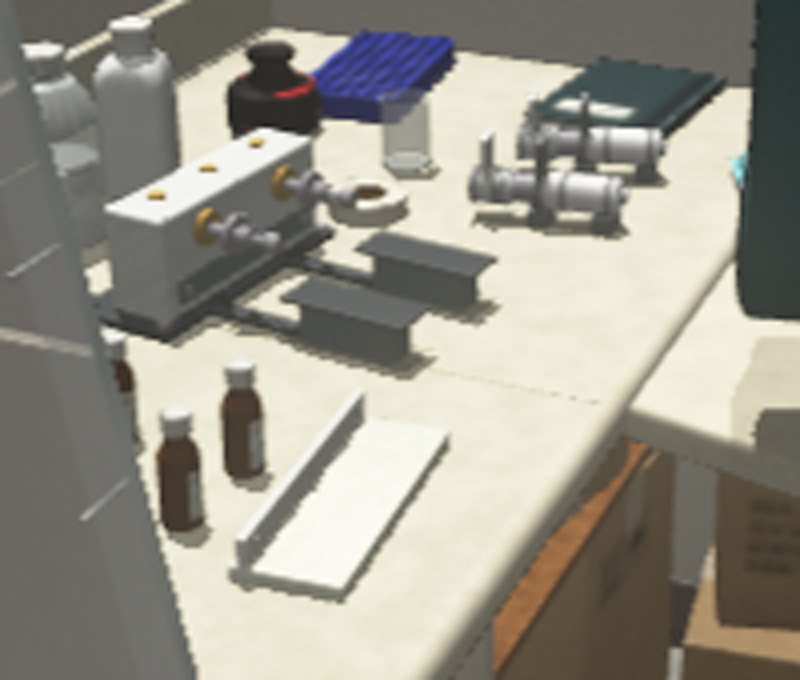

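Run:
```python
from h import *
np.set_printoptions(precision=4,suppress=True)
im,M,k,o=snap("top")
def q(u,v,z): return onz(M,k,110+u/2.8,90+v/2.8,z)[:2]
for n,u,v,z in [("man bl",328,42,.1),("br",524,68,.1),("fr",515,122,.1),("fl",321,97,.1),("board fl",85,357,.012),("fr",258,345,.012),("rail bl",81,293,.034),("rail br",256,281,.034),
 ("b",107,150,.085),("b",183,144,.085),("b",113,230,.085),("b",179,236,.085),("cA canister end",609,344,.032),("cA mouth",598,226,.04),("cB end",718,342,.032),("cB mouth",697,226,.04),("tape",568,145,.019),("cup",668,133,.07),("wipes c",757,450,.029),
 ("cradL near l",328,288,.041),("near r",363,291,.041),("far r",377,188,.041),("cradR nl",418,297,.041),("nr",456,301,.041),("fr",469,196,.041)]:
    print(n,q(u,v,z))
```

```text
man bl [0.7313 0.0844]
br [ 0.7044 -0.1414]
fr [ 0.6414 -0.1317]
fl [0.667 0.091]
board fl [0.3669 0.3728]
fr [0.3844 0.1668]
rail bl [0.4418 0.3748]
rail br [0.4593 0.1684]
b [0.6043 0.3379]
b [0.6127 0.2504]
b [0.5115 0.3278]
b [0.5058 0.2517]
cA canister end [ 0.3914 -0.2495]
cA mouth [ 0.5303 -0.2348]
cB end [ 0.3958 -0.378 ]
cB mouth [ 0.5321 -0.3518]
tape [ 0.6304 -0.2009]
cup [ 0.6371 -0.3122]
wipes c [ 0.2699 -0.4241]
cradL near l [0.4518 0.0826]
near r [0.4489 0.0413]
far r [0.5714 0.0271]
cradR nl [ 0.4428 -0.0235]
nr [ 0.4388 -0.0682]
fr [ 0.5635 -0.0819]
```

Run:
```python
from h import *
print(d2t([.47,-.42,.28]))
```

```text
[29.87171555  0.51486007 -6.68909371]
```

Emit:
arm_command --plan '[6,0.1,-1.4,0,0,0,0,6,0.1,-1.4,0,0,0,0,6,0.1,-1.3,0,0,0,0,6,0.1,-1.3,0,0,0,0,6,0.1,-1.3,0,0,0,0,0,0,0,0,0,-10,0,0,0,0,0,0,-10,0,0,0,0,0,0,-10,0]'

```text
time: 1.3
tool_pos: [0.4716, -0.4193, 0.2802]
ee_rot: [-3.141, 0.0, 0.878]
wrist_force: [0.3, -0.5, -0.1]
width: 0.0941
```

Emit:
arm_command --plan '[0,0,0,0,0,-10,0,0,0,0,0,0,-10,0,0,0,0,0,0,-10,0,0,0,0,0,0,-10,0,0,0,0,0,0,-6,0,0,0,0,0,0,0,0]'

```text
time: 2.05
tool_pos: [0.4712, -0.4195, 0.2803]
ee_rot: [-3.141, -0.0, 1.673]
wrist_force: [0.6, -0.1, 0.2]
width: 0.0942
```

Run:
```python
from h import *
im,M,k,o=snap("wrist","w1.png",None,1.5)
print(o)
```

```text
{'time': 2.05, 'joint_positions': array([-8.17280571e-01,  2.70480560e-01,  1.02754232e+00, -3.57992987e-05,
        1.84380584e+00, -9.19471150e-01]), 'qvel': array([ 5.38955218e-04, -2.75843603e-04, -5.93040157e-05,  1.55782553e-03,
       -3.95641331e-04,  2.87273361e-02]), 'joint_torque': array([-3.93027658e-03, -4.17418349e+01, -3.02519023e+01,  2.82771885e-02,
        7.35125458e-02, -2.19163410e-01]), 'tool_pos': array([ 0.47118335, -0.41952234,  0.28031149]), 'ee_rot': array([-3.14142212e+00, -1.66836389e-04,  1.67297724e+00]), 'wrist_force': array([ 0.62035255, -0.06800127,  0.1554874 ]), 'wrist_torque': array([-0.01896209, -0.11500363, -0.01893433]), 'width': 0.0941991446097455}
```

View pics/w1.png

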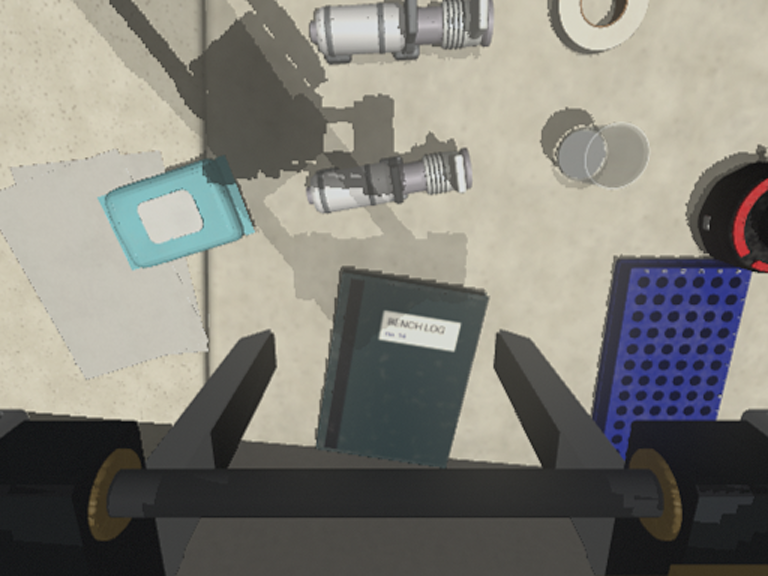

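Emit:
arm_command --plan '[3.5,0,3,0,0,0,0,3.5,0,3,0,0,0,0,0,0,0,0,0,0,0]'

```text
time: 2.48
tool_pos: [0.462, -0.3463, 0.216]
ee_rot: [-3.136, -0.007, 1.675]
wrist_force: [-0.6, -0.4, -0.6]
width: 0.094
```

Run:
```python
from h import *
im,M,k,o=snap("wrist","w2.png",None,1.5)
print(o["tool_pos"],o["ee_rot"])
```

```text
[ 0.46203821 -0.34626559  0.21600826] [-3.13568775 -0.00707039  1.67511052]
```

View pics/w2.png

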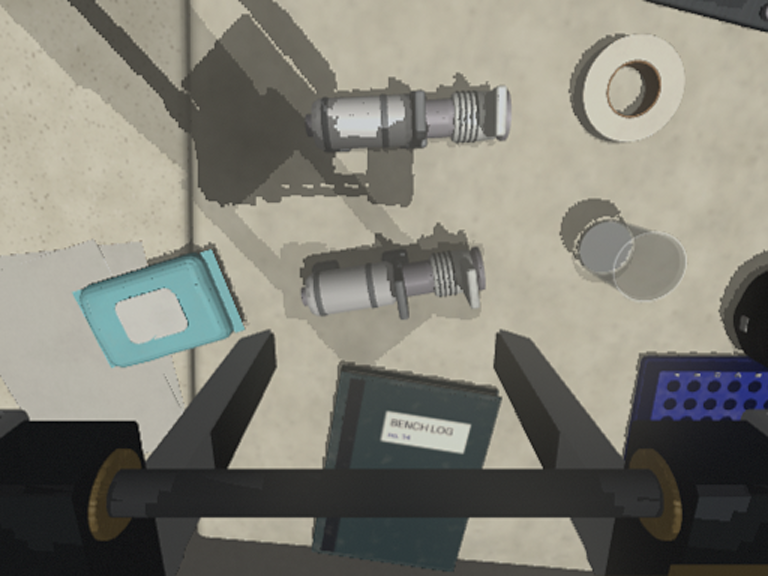

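Run:
```python
from h import *
im,M,k,o=snap("wrist","w3.png",(190,40,360,220),4)
print(o["tool_pos"],o["ee_rot"])
```

```text
[ 0.46329171 -0.34860926  0.21887254] [-3.13927295e+00 -2.15183402e-03  1.67431566e+00]
```

View pics/w3.png

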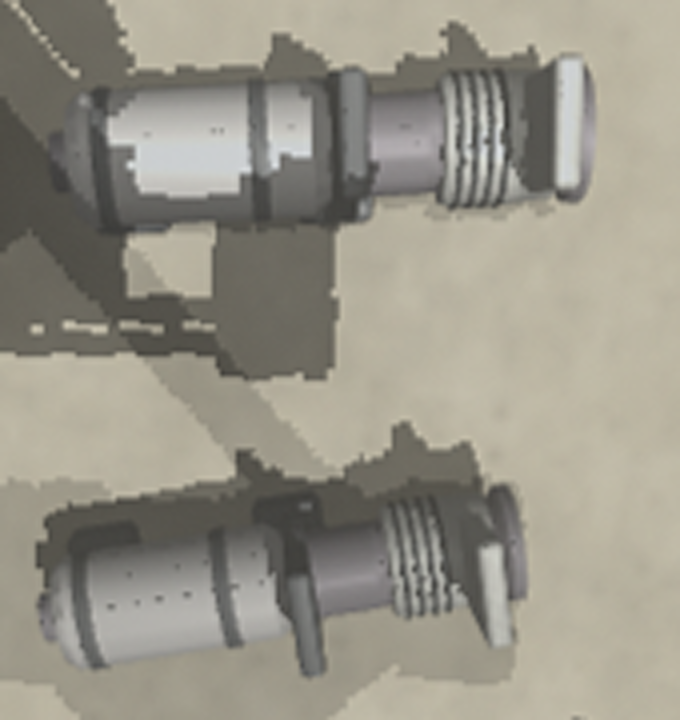

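Run:
```python
from h import *
im,M,k,o=snap("wrist")
q=lambda u,v,z: onz(M,k,190+u/4,40+v/4,z)
np.set_printoptions(precision=4,suppress=True)
print(o["tool_pos"])
rt=[q(344,68,.082),q(372,68,.082),q(372,205,.082),q(344,212,.082)]
ft=[q(558,57,.082),q(583,57,.082),q(580,200,.082),q(556,200,.082)]
r=np.mean(rt,0);f=np.mean(ft,0);print("A",rt,ft,r,f,f-r,np.arctan2(f[1]-r[1],f[0]-r[0]),(f+r)/2)
a=q(57,155,.032);print("A tail",a, "dist to tabs mid",np.linalg.norm(((f+r)/2-a)[:2]),"yaw",np.arctan2(*((f+r)/2-a)[[1,0]]))
rb=q(308,625,.082);fb=q(492,595,.082);print("B",rb,fb,(rb+fb)/2,fb-rb)
a=q(45,610,.032);print(a,np.arctan2(*((fb+rb)/2-a)[[1,0]]))
print("mouthA",q(597,130,.032))
```

```text
[ 0.4641 -0.3501  0.221 ]
A [array([ 0.4695, -0.2302,  0.082 ]), array([ 0.476 , -0.2295,  0.082 ]), array([ 0.4799, -0.2599,  0.082 ]), array([ 0.4734, -0.2622,  0.082 ])] [array([ 0.519 , -0.2226,  0.082 ]), array([ 0.5248, -0.222 ,  0.082 ]), array([ 0.5298, -0.2535,  0.082 ]), array([ 0.524 , -0.2541,  0.082 ])] [ 0.4747 -0.2454  0.082 ] [ 0.5244 -0.2381  0.082 ] [0.0497 0.0074 0.    ] 0.14692329326885753 [ 0.4996 -0.2417  0.082 ]
A tail [ 0.3953 -0.2547  0.032 ] dist to tabs mid 0.10509220194548365 yaw 0.12356523869260218
B [ 0.4767 -0.3679  0.082 ] [ 0.5243 -0.3545  0.082 ] [ 0.5005 -0.3612  0.082 ] [0.0476 0.0134 0.    ]
[ 0.3988 -0.3878  0.032 ] 0.25586751559269644
mouthA [ 0.5434 -0.2327  0.032 ]
```

Run:
```python
from h import *
im,M,k,o=snap("wrist","w4.png",(190,40,360,220),4)
print(o["tool_pos"],o["qvel"],o["time"])
```

```text
[ 0.46461712 -0.35099249  0.22213282] [-0.00766853  0.00464308 -0.0328328   0.00375578 -0.00060671 -0.00208077] 2.625
```

View pics/w4.png

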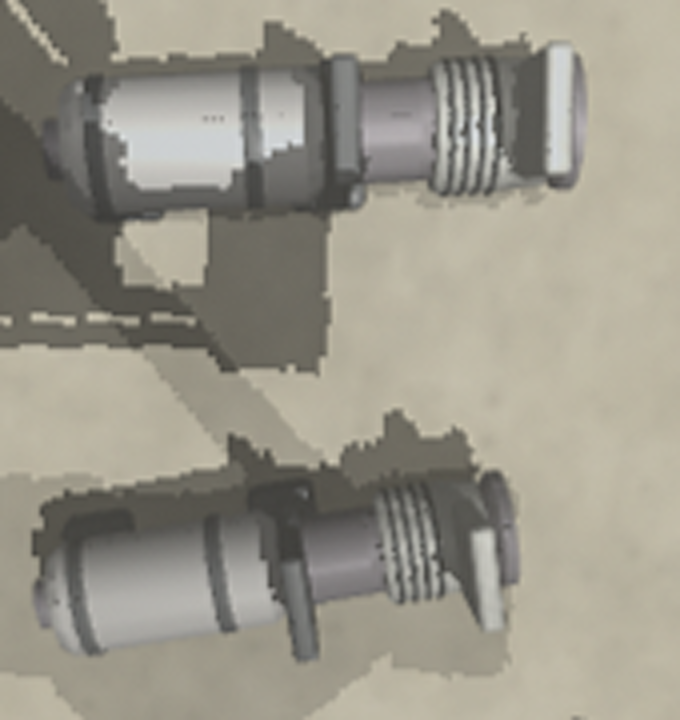

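```bash
cat >> h.py <<'E'
np.set_printoptions(precision=4,suppress=True)
E
python3 - <<'E'
from h import *
s=cams.snapshot("wrist");o=dict(tool_pos=np.array([ 0.4646,-0.3510,0.2221]),ee_rot=np.array([-3.1405,-.0005,1.6736]));M=cfw(s,o);k=K(s)
print(robot.get_obs()["tool_pos"],robot.get_obs()["ee_rot"])
q=lambda u,v,z: onz(M,k,190+u/4,40+v/4,z)
r=np.mean([q(333,55,.082),q(360,55,.082),q(360,195,.082),q(333,195,.082)],0)
f=np.mean([q(548,42,.082),q(573,42,.082),q(571,187,.082),q(546,187,.082)],0)
m=(r+f)/2;t=q(48,142,.032);c=q(172,142,.05)
print("A",r,f,m,"tail",t,"mouth",q(585,115,.032));print(np.arctan2(*(f-r)[[1,0]]),np.arctan2(*(m-t)[[1,0]]))
E
```

```text
[ 0.4648 -0.3516  0.2227] [3.1389 0.0035 1.673 ]
A [ 0.4719 -0.2433  0.082 ] [ 0.5221 -0.2358  0.082 ] [ 0.497  -0.2396  0.082 ] tail [ 0.3925 -0.2521  0.032 ] mouth [ 0.5398 -0.2297  0.032 ]
0.14937217678859607 0.11935904668615516
```

Run:
```python
from h import *
o=robot.get_obs();print(o["tool_pos"],d2t([.497,-.240,.11]))
```

```text
[ 0.4648 -0.3516  0.2227] [10.8094  4.3063 11.2457]
```

Emit:
arm_command --plan '[3.6,1.4,2,0,0,-1.2,0,3.6,1.5,3,0,0,-1.3,0,3.5,1.4,6,0,0,0,0,0,0,0,0,0,0,0,0,0,0,0,0,0,0]'

```text
time: 3.35
tool_pos: [0.4939, -0.2448, 0.1202]
ee_rot: [3.138, 0.004, 1.717]
wrist_force: [0.2, 0.2, 1.8]
width: 0.0938
```

Run:
```python
from h import *
im,M,k,o=snap("wrist","w5.png",None,1.5)
print(o["tool_pos"],o["ee_rot"],d2t([.497,-.240,.062],o))
```

```text
[ 0.4939 -0.2448  0.1202] [3.1384 0.0038 1.7171] [0.4524 0.3605 5.8162]
```

View pics/w5.png

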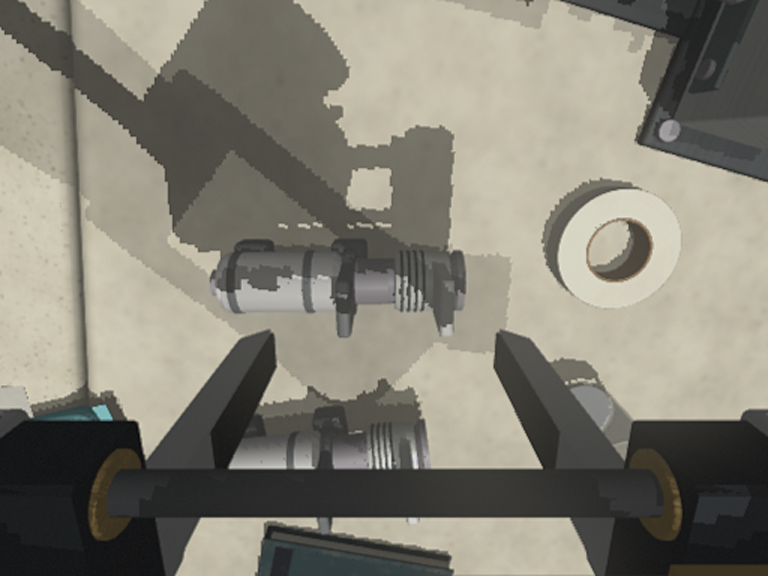

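Emit:
arm_command --plan '[0.4,0.3,1.5,0,0,0,0,0,0,2.2,0,0,0,0,0,0,2.1,0,0,0,0,0,0,0,0,0,0,0,0,0,0,0,0,0,0]'

```text
time: 4.03
tool_pos: [0.4951, -0.239, 0.0603]
ee_rot: [3.141, 0.001, 1.717]
wrist_force: [-0.1, 0.5, 0.5]
width: 0.0939
```

Run:
```python
from h import *
im,M,k,o=snap("wrist","w6.png",None,1.5)
print(o["tool_pos"],o["ee_rot"],d2t([.497,-.240,.062],o))
```

```text
[ 0.4951 -0.239   0.0603] [3.1406 0.0009 1.7172] [-0.125   0.1709 -0.1704]
```

View pics/w6.png

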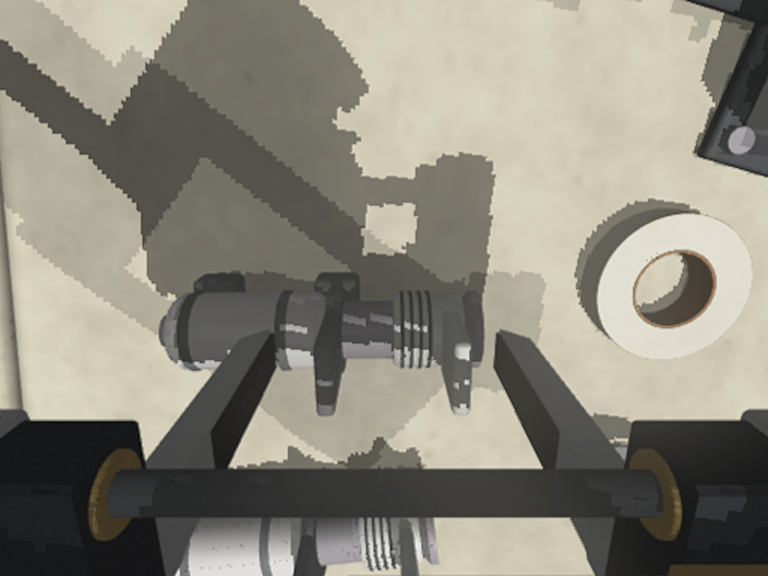

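Run:
```python
from h import *
im,M,k,o=snap("wrist","w7.png",(180,170,340,290),5)
p=o["tool_pos"]
for d in (-.015,0,.015): print(proj(M,k,[p[0],p[1]+d,.082]))
```

```text
[253.9561 279.8723]
[257.9243 256.271 ]
[262.1026 231.4205]
```

View pics/w7.png

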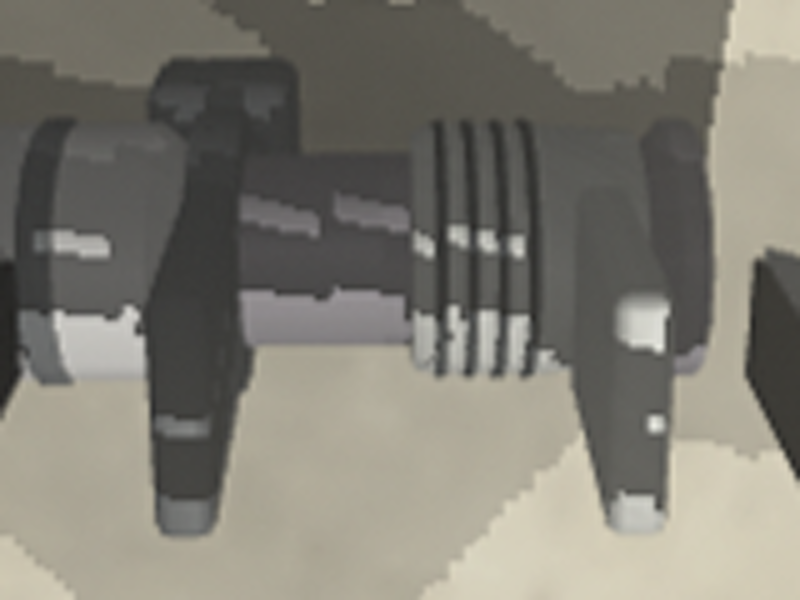

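Emit:
arm_command --plan '[0.15,0.1,-0.1,0,0,0,0.5,0,0,0,0,0,0,0.6,0,0,0,0,0,0,0.7,0,0,0,0,0,0,0.7,0,0,0,0,0,0,0.7,0,0,0,0,0,0,0.7]'

```text
time: 4.88
tool_pos: [0.4947, -0.237, 0.0606]
ee_rot: [-3.14, 0.0, 1.718]
wrist_force: [-3.3, -0.4, 2.8]
width: 0.0434
```

Run:
```python
from h import *
im,M,k,o=snap("wrist","w8.png",(180,170,340,290),5)
print(o)
```

```text
{'time': 4.875, 'joint_positions': array([-0.5493,  0.1651,  1.5934, -0.0011,  1.3841, -0.696 ]), 'qvel': array([ 0.0014,  0.0011,  0.0003,  0.0051, -0.0035, -0.0007]), 'joint_torque': array([  0.9575, -34.1161, -28.3511,   0.8215,  -0.8979,  -0.0089]), 'tool_pos': array([ 0.4947, -0.237 ,  0.0606]), 'ee_rot': array([-3.1401,  0.0002,  1.7177]), 'wrist_force': array([-3.2589, -0.3734,  2.8156]), 'wrist_torque': array([-0.1059,  0.673 , -0.0146]), 'width': 0.04342607859779111}
```

View pics/w8.png

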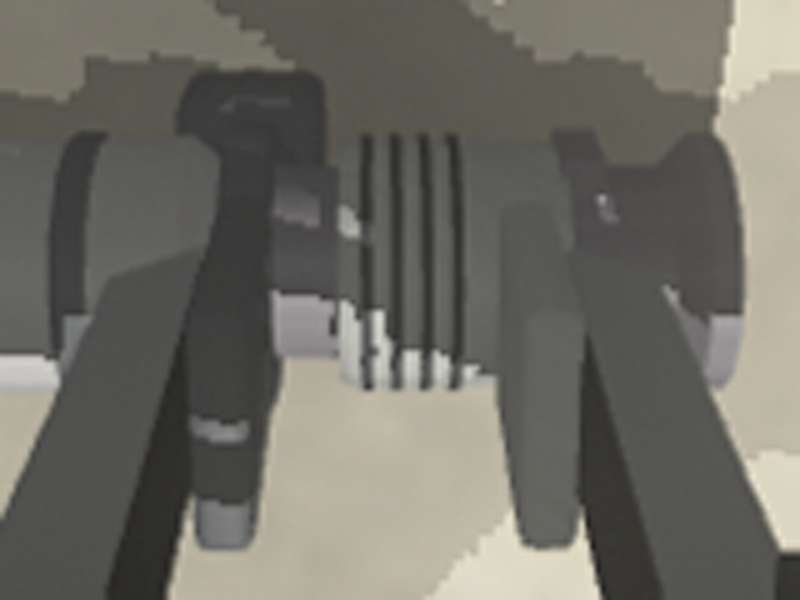

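Run:
```python
from h import *
im,M,k,o=snap("wrist")
q=lambda u,v,z: onz(M,k,180+u/5,170+v/5,z)
Rm=R.from_euler("xyz",o["ee_rot"]).as_matrix()
for n,(u,v,z) in dict(mouthtopedge=(700,132,.032),m2=(744,260,.045),rt=(225,530,.082),ft=(550,530,.082)).items():
    p=q(u,v,z);print(n,p,1000*Rm.T@(p-o["tool_pos"]))
```

```text
mouthtopedge [ 0.5346 -0.213   0.032 ] [17.816  42.9412 28.5563]
m2 [ 0.5406 -0.2257  0.045 ] [ 4.3516 46.9646 15.5521]
rt [ 0.4785 -0.252   0.082 ] [-12.5718 -18.3687 -21.357 ]
ft [ 0.5145 -0.2466  0.082 ] [-12.5085  18.0003 -21.4067]
```

Emit:
arm_command --plan '[0,0,-2,0,0,0,0.7,0,0,-4,0,0,0,0.7,0,0,-5,0,0,0,0.7,5,1,-1,0,0,0,0.7,5,1,0,0,0,3,0.7,5,0,0,0,0,4,0.7,5,0,0,0,0,4,0.7,3,0,0,0,0,4,0.7]'

```text
time: 5.98
tool_pos: [0.4958, -0.0022, 0.1796]
ee_rot: [3.141, -0.002, 1.456]
wrist_force: [0.5, 0.3, -3.2]
width: 0.0435
```

Emit:
arm_command --plan '[0,0,0,0,0,0,0.7,0,0,0,0,0,0,0.7,0,0,0,0,0,0,0.7,0,0,0,0,0,0,0.7]'

```text
time: 6.48
tool_pos: [0.496, -0.006, 0.1804]
ee_rot: [3.142, 0.0, 1.455]
wrist_force: [0.6, 0.3, -4.2]
width: 0.0435
```

Run:
```python
from h import *
im,M,k,o=snap("wrist","w9.png",None,1.5)
print(o)
```

```text
{'time': 6.475, 'joint_positions': array([-0.1264, -0.0244,  1.5508, -0.0001,  1.6152, -0.0102]), 'qvel': array([ 0.0029, -0.0021,  0.0001,  0.0001,  0.0019,  0.0005]), 'joint_torque': array([  0.0802, -30.368 , -31.4378,   0.0755,   0.1178,  -0.0035]), 'tool_pos': array([ 0.496 , -0.006 ,  0.1804]), 'ee_rot': array([3.1416, 0.0001, 1.4546]), 'wrist_force': array([ 0.6176,  0.3197, -4.1896]), 'wrist_torque': array([-0.0372, -0.1739,  0.0056]), 'width': 0.04354122115043553}
```

View pics/w9.png

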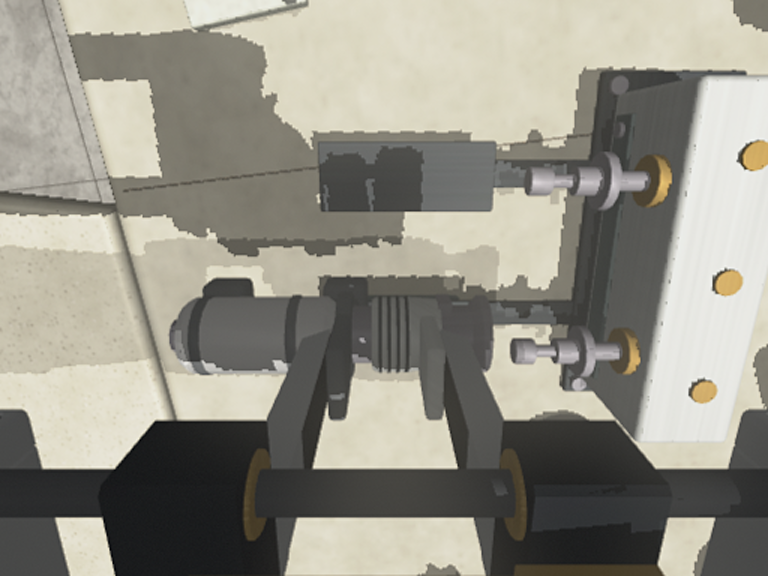

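Run:
```python
from h import *
im,M,k,o=snap("wrist","w10.png",(330,80,450,260),4.4)
q=lambda u,v,z: onz(M,k,u/1.5,v/1.5,z)
L=q(526,180.5,.075);Rr=q(511,351,.075);d=L-Rr;print(L,Rr,d,np.linalg.norm(d),np.arctan2(-d[0],d[1]))
c=[q(319,143,.041),q(494,142,.041),q(494,211,.041),q(320,211,.041)];print(np.array(c),np.mean(c,0))
print(np.arctan2(*(c[1]-c[0])[[1,0]]),np.arctan2(*(c[2]-c[3])[[1,0]]))
```

```text
[0.5857 0.0472 0.075 ] [ 0.573  -0.0624  0.075 ] [0.0127 0.1096 0.    ] 0.11030077899658633 -0.11554587693891247
[[0.4629 0.0828 0.041 ]
 [0.5757 0.0704 0.041 ]
 [0.5737 0.0257 0.041 ]
 [0.4567 0.0392 0.041 ]] [0.5173 0.0546 0.041 ]
-0.10972759253659925 -0.11522354329369551
```

View pics/w10.png

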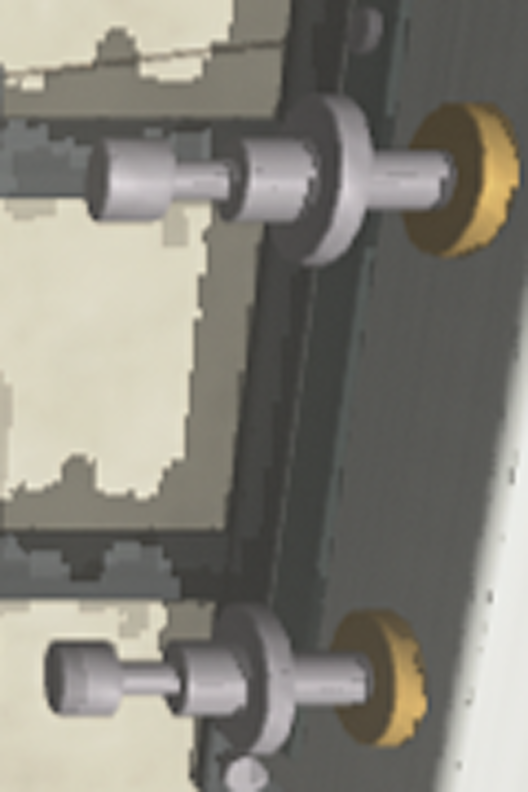

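Run:
```python
from h import *
im,M,k,o=snap("wrist","w11.png",(180,170,340,270),5)
Rm=R.from_euler("xyz",o["ee_rot"]).as_matrix();p=o["tool_pos"]
z=p[2]-.0286
for u,v in [(490,295),(490,372),(490,333.5),(395,297),(395,372)]:
    print(1000*Rm.T@(onz(M,k,u/1.5,v/1.5,z)-p))
print(1000*Rm.T@(np.array([.586,.047,.075])-p))
```

```text
[17.374  47.7402 28.6074]
[-21.8585  50.3907  28.608 ]
[-1.7262 49.0306 28.6077]
[16.3754  4.1602 28.6006]
[-21.8881   4.4481  28.6008]
[ 62.7863  83.2432 105.5381]
```

View pics/w11.png

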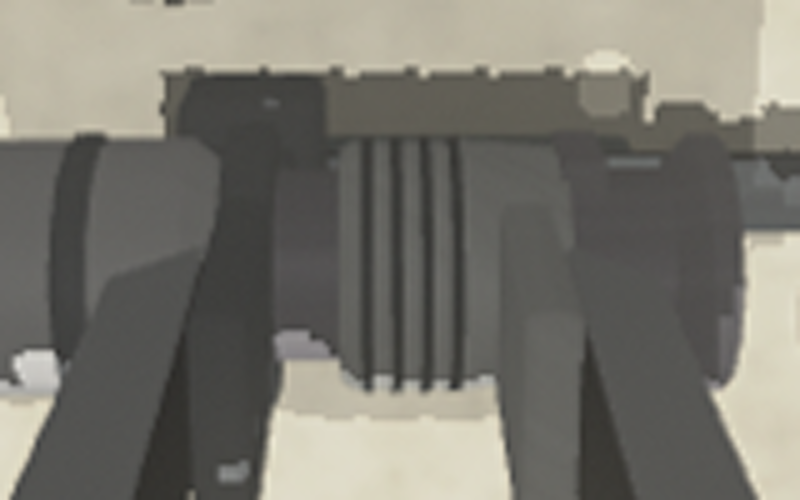

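Emit:
arm_command --plan '[3.2,1.2,0,0,0,0,0.7,3.2,1.2,0,0,0,0,0.7,0,0,2.6,0,0,0,0.7,0,0,2.6,0,0,0,0.7,0,0,2.3,0,0,0,0.7,0,0,0,0,0,0,0.7,0,0,0,0,0,0,0.7,0,0,0,0,0,0,0.7]'

```text
time: 7.62
tool_pos: [0.5278, 0.0557, 0.1068]
ee_rot: [3.14, -0.0, 1.456]
wrist_force: [0.4, -0.4, -2.6]
width: 0.0437
```

Run:
```python
from h import *
im,M,k,o=snap("wrist","w12.png",None,1.5)
print(o["tool_pos"],o["ee_rot"],o["wrist_force"],o["width"])
```

```text
[0.5278 0.0557 0.1068] [ 3.1396 -0.0002  1.456 ] [ 0.4217 -0.3729 -2.6097] 0.04373263595413172
```

View pics/w12.png

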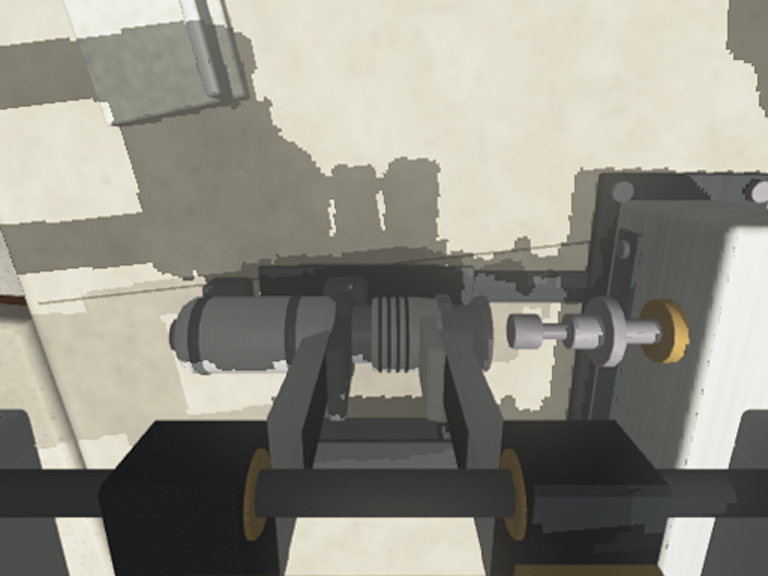

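Emit:
arm_command --plan '[0,0,0.3,0,0,0,0.7,0,0,0,0,0,0,0.7,0,1,0,0,0,0,0.7,0,1,0,0,0,0,0.7,0,0,0,0,0,0,0.7,0,0,0,0,0,0,0.7]'

```text
time: 8.43
tool_pos: [0.547, 0.0534, 0.1023]
ee_rot: [-3.141, 0.0, 1.456]
wrist_force: [0.0, 0.1, -3.1]
width: 0.0432
```

Run:
```python
from h import *
im,M,k,o=snap("wrist","w13.png",(150,150,450,290),2.6)
print(o["tool_pos"],o["ee_rot"],o["wrist_force"],o["width"])
```

```text
[0.547  0.0534 0.1023] [-3.141   0.0001  1.456 ] [ 0.0088  0.1201 -3.1172] 0.043151135252676776
```

View pics/w13.png

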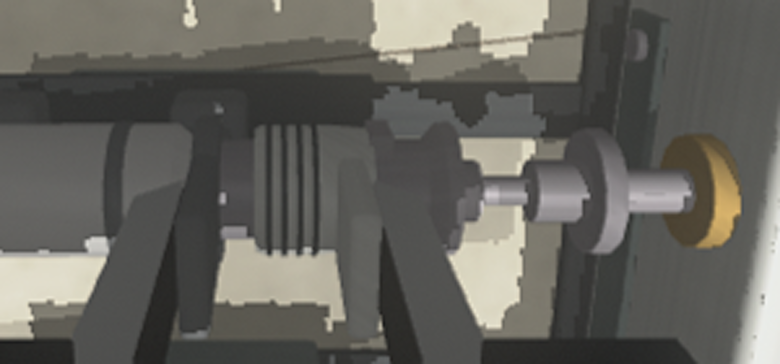

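Emit:
arm_command --plan '[0,1,-0.1,0,0,0,0.7,0,1,0,0,0,0,0.7,0,0.8,0,0,0,0,0.7,0,0,0,0,0,0,0.7,0,0,0,0,0,0,0.7]'

```text
time: 9.1
tool_pos: [0.5746, 0.0502, 0.1033]
ee_rot: [-3.141, 0.0, 1.456]
wrist_force: [-0.0, -0.5, -3.7]
width: 0.0432
```

Run:
```python
from h import *
im,M,k,o=snap("wrist","w14.png",(150,150,450,290),2.6)
print(o["tool_pos"],o["ee_rot"],o["wrist_force"],o["width"])
```

```text
[0.5746 0.0502 0.1033] [-3.1409  0.0001  1.456 ] [-0.0495 -0.5482 -3.6954] 0.043211422537045546
```

View pics/w14.png

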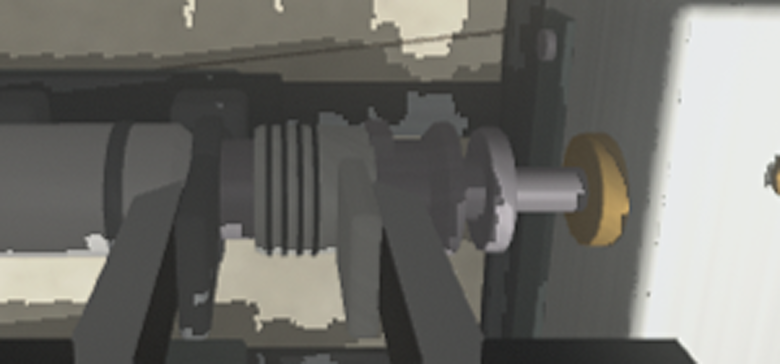

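Nearly home, no force yet; gap between rim and collar is about 5 mm. Push until contact.

Emit:
arm_command --plan '[0,0.4,0,0,0,0,0.7,0,0.3,0,0,0,0,0.7,0,0.2,0,0,0,0,0.7,0,0,0,0,0,0,0.7]'

```text
time: 9.65
tool_pos: [0.5822, 0.0494, 0.1035]
ee_rot: [-3.138, 0.0, 1.456]
wrist_force: [-4.6, 0.7, 0.4]
width: 0.0435
```

Run:
```python
from h import *
im,M,k,o=snap("wrist","w15.png",(150,150,450,290),2.6)
print(o["tool_pos"],o["ee_rot"],o["wrist_force"],o["width"])
```

```text
[0.5822 0.0494 0.1035] [-3.1375  0.0002  1.4562] [-4.6432  0.7479  0.4437] 0.04349632367692349
```

View pics/w15.png

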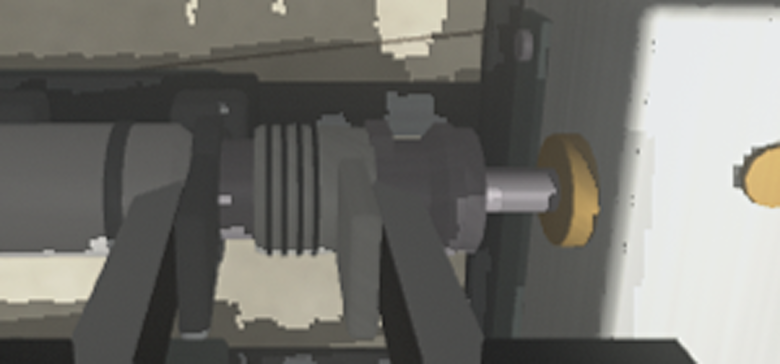

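Emit:
arm_command --plan '[0,0.4,0,0,0,0,0.7,0,0.3,0,0,0,0,0.45,0,0.3,0,0,0,0,0.38,0,0,0,0,0,0,0.38,0,0,0,0,0,0,0.38]'

```text
time: 10.32
tool_pos: [0.5897, 0.0488, 0.1031]
ee_rot: [-3.132, -0.0, 1.457]
wrist_force: [-9.7, 0.5, 2.4]
width: 0.0586
```

Run:
```python
from h import *
im,M,k,o=snap("wrist","w16.png",(150,150,450,290),2.6)
print(o["tool_pos"],o["ee_rot"],o["wrist_force"],o["width"])
```

```text
[0.5897 0.0488 0.1031] [-3.1318 -0.      1.4566] [-9.6795  0.4706  2.4386] 0.058550698575136076
```

View pics/w16.png

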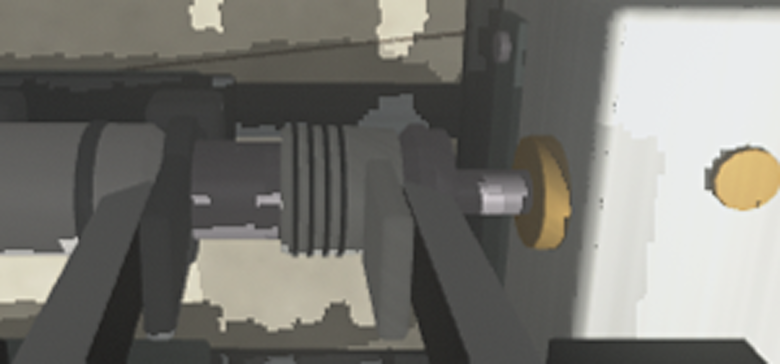

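Emit:
arm_command --plan '[0,-0.5,0,0,0,0,0.2,0,0,0,0,0,0,0,0,0,-1,0,0,0,0,0,0,-3,0,0,0,0,0,0,-4,0,0,0,0,-5,0,0,0,0,0,0,0,0,0,0,0,0,0,0,0,0,0,0,0,0]'

```text
time: 11.38
tool_pos: [0.5833, -0.001, 0.184]
ee_rot: [3.141, -0.001, 1.455]
wrist_force: [-0.1, 0.1, -0.6]
width: 0.094
```

Run:
```python
from h import *
im,M,k,o=snap("wrist","w17.png",None,1.5)
print(o["tool_pos"],o["ee_rot"],o["wrist_force"],o["width"])
snap("top","t2.png",(180,90,400,240),3.5)
```

```text
[ 0.5833 -0.001   0.184 ] [ 3.1408 -0.0006  1.4554] [-0.1482  0.0662 -0.5934] 0.09397350443846848
```

View pics/w17.png

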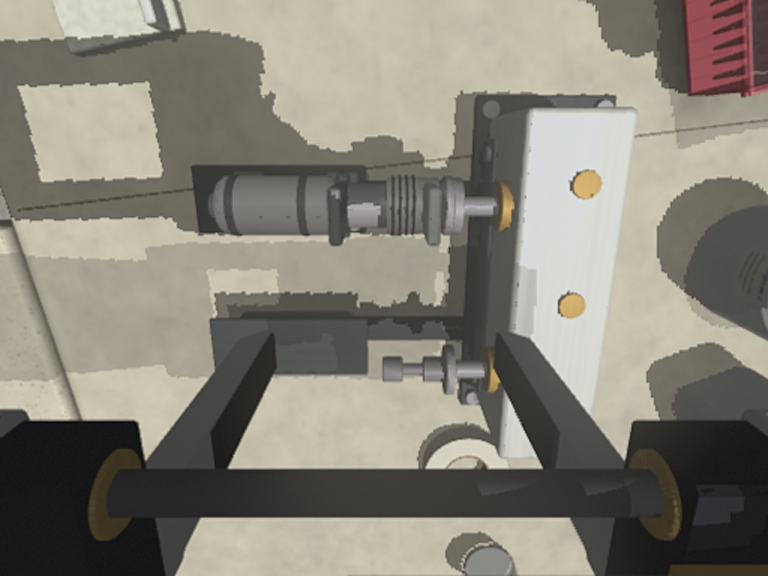

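View pics/t2.png

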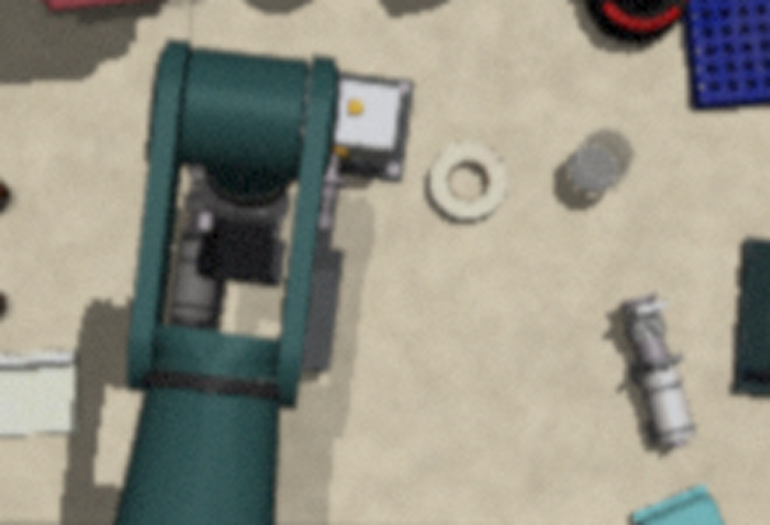

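Run:
```python
from h import *
im,M,k,o=snap("wrist","w18.png",(130,100,350,170),3.6)
q=lambda u,v,z: onz(M,k,u/1.5,v/1.5,z)
print(np.linalg.norm(q(328,243,.125)-q(441,243,.125)))
```

```text
0.057624534275311994
```

View pics/w18.png

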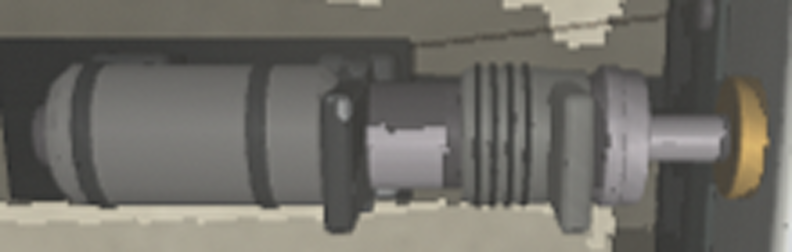

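Run:
```python
from h import *
im,M,k,o=snap("top","t3.png",(330,150,410,240),8)
q=lambda u,v,z: onz(M,k,180+u/3.5,90+v/3.5,z)
a=q(676,440,.032);b=q(644,302,.04);print(a,b,np.arctan2(*(b-a)[[1,0]]),(a*.3+b*.7))
print(o["tool_pos"])
```

```text
[ 0.3843 -0.4001  0.032 ] [ 0.5138 -0.3685  0.04  ] 0.2390487761025302 [ 0.475  -0.378   0.0376]
[ 0.583  -0.0002  0.1833]
```

View pics/t3.png

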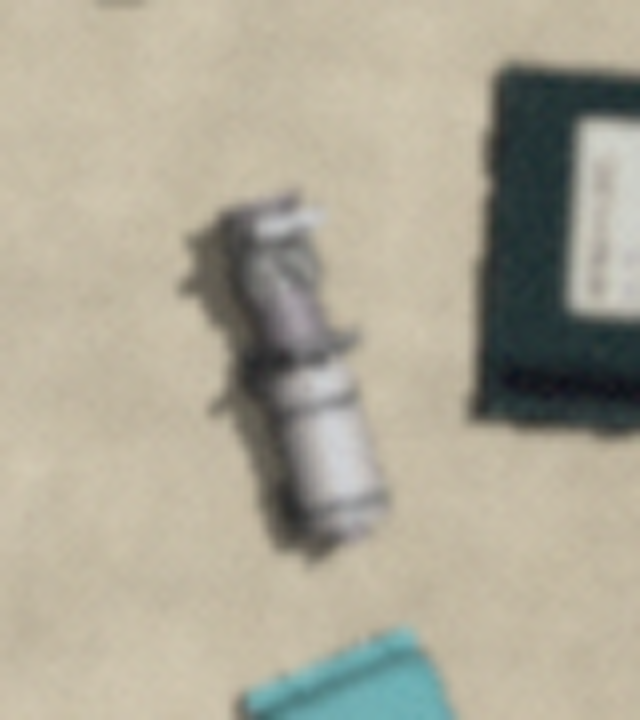

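Emit:
arm_command --plan '[-5.5,-0.8,0,0,0,0,0,-5.5,-0.8,0,0,0,0,0,-5.5,-0.8,0,0,0,0,0,-5.5,-0.8,0,0,0,0,0,-5.5,-0.8,0,0,0,0,0,-5.5,-0.8,0,0,0,0,0,-5.5,-0.8,0,0,0,0,0,0,0,1,0,0,-7,0]'

```text
time: 12.58
tool_pos: [0.4824, -0.3807, 0.1736]
ee_rot: [3.141, 0.002, 1.577]
wrist_force: [-0.7, 0.8, -0.8]
width: 0.0937
```

Emit:
arm_command --plan '[0,0,1,0,0,-7,0,0,0,1,0,0,-7.5,0,0,0,0,0,0,0,0,0,0,0,0,0,0,0,0,0,0,0,0,0,0]'

```text
time: 13.2
tool_pos: [0.4837, -0.3772, 0.1543]
ee_rot: [3.141, 0.001, 1.831]
wrist_force: [0.7, -0.3, -0.2]
width: 0.0942
```

Run:
```python
from h import *
im,M,k,o=snap("wrist","w19.png",None,1.5)
print(o["tool_pos"],o["ee_rot"],o["qvel"])
```

```text
[ 0.4837 -0.3772  0.1543] [3.141  0.0011 1.8307] [-0.0027 -0.0016  0.0013  0.0004 -0.0011 -0.0047]
```

View pics/w19.png

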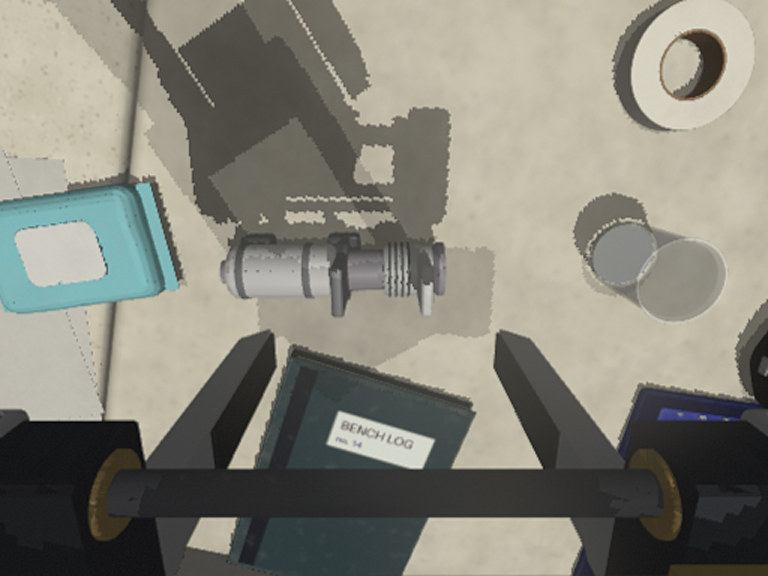

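Run:
```python
from h import *
im,M,k,o=snap("wrist","w20.png",(140,145,310,225),4.6)
Rm=R.from_euler("xyz",o["ee_rot"]).as_matrix();p=o["tool_pos"]
for u,v in [(331,314),(345,314),(420,314),(434,314),(338,316),(427,315)]:
    print(100*Rm.T@(onz(M,k,u/1.5,v/1.5,.082)-p))
```

```text
[-0.8231 -3.12    7.2255]
[-0.8226 -2.3267  7.226 ]
[-0.82    1.9236  7.2287]
[-0.8195  2.717   7.2292]
[-0.944  -2.7268  7.2259]
[-0.8803  2.322   7.229 ]
```

View pics/w20.png

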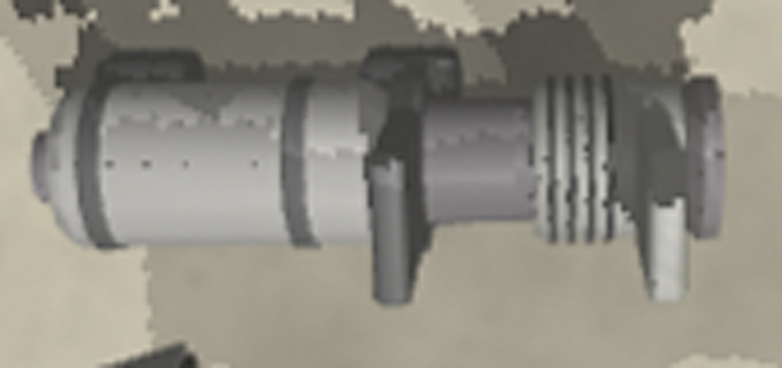

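Emit:
arm_command --plan '[0.5,-0.2,2,0,0,-1,0,0,0,3,0,0,0,0,0,0,2.5,0,0,0,0,0,0,1.7,0,0,0,0,0,0,0,0,0,0,0,0,0,0,0,0,0,0,0,0,0,0,0,0,0]'

```text
time: 14.18
tool_pos: [0.4807, -0.3735, 0.0631]
ee_rot: [3.14, 0.002, 1.849]
wrist_force: [-0.2, 0.3, 0.4]
width: 0.0937
```

Run:
```python
from h import *
im,M,k,o=snap("wrist","w21.png",(140,170,380,290),3.3)
p=o["tool_pos"];print(p,o["ee_rot"],o["wrist_force"])
Rm=R.from_euler("xyz",o["ee_rot"]).as_matrix()
for d in (-.015,.015): print((proj(M,k,p+Rm@[d,0,p[2]-.082])-[140,170])*3.3)
```

```text
[ 0.4807 -0.3735  0.0631] [3.1403 0.0023 1.8487] [-0.179   0.3291  0.436 ]
[389.0928 354.7896]
[389.5285 195.2359]
```

View pics/w21.png

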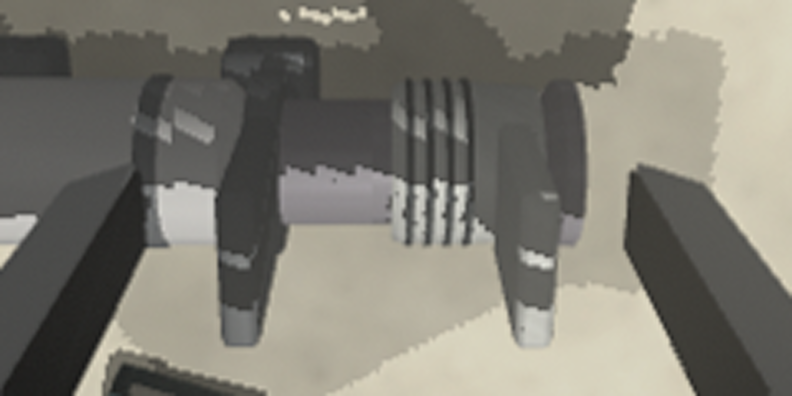

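Emit:
arm_command --plan '[0.1,0,0.15,0,0,0,0.5,0,0,0,0,0,0,0.6,0,0,0,0,0,0,0.7,0,0,0,0,0,0,0.7,0,0,0,0,0,0,0.7,0,0,0,0,0,0,0.7]'

```text
time: 14.98
tool_pos: [0.4792, -0.3721, 0.0601]
ee_rot: [-3.14, 0.0, 1.849]
wrist_force: [-1.5, -0.4, 1.1]
width: 0.0433
```

Run:
```python
from h import *
o=robot.get_obs();print(o["tool_pos"],o["ee_rot"],o["wrist_force"],o["width"])
# target hover: mouth 12 mm before right tip, axis; TCP 49+12 back
u=np.array([np.cos(-.1155),np.sin(-.1155),0]);t=np.array([.573,-.0624,0])
print(t-.066*u)
```

```text
[ 0.4792 -0.3721  0.0601] [-3.1405  0.      1.8486] [-1.4899 -0.3613  1.1288] 0.04325669577519743
[ 0.5074 -0.0548  0.    ]
```

Emit:
arm_command --plan '[0,0,-2,0,0,0,0.7,0,0,-4.5,0,0,0,0.7,0,0,-5,0,0,0,0.7,4.8,1.8,0,0,0,0,0.7,4.8,1.8,0,0,0,0,0.7,4.8,1.8,0,0,0,0,0.7,4.8,1.8,0,0,0,0,0.7,4.8,1.8,0,0,0,0,0.7]'

```text
time: 15.98
tool_pos: [0.5004, -0.1141, 0.1741]
ee_rot: [3.141, -0.001, 1.849]
wrist_force: [0.3, 0.3, -3.3]
width: 0.0428
```

Emit:
arm_command --plan '[0,0,0,0,0,7.5,0.7,0,0,0,0,0,7.5,0.7,0,0,0,0,0,7.5,0.7,0,0,0,0,0,0,0.7,0,0,0,0,0,0,0.7,0,0,0,0,0,0,0.7]'

```text
time: 16.73
tool_pos: [0.5004, -0.1163, 0.1748]
ee_rot: [-3.141, -0.0, 1.457]
wrist_force: [-1.1, -0.5, -2.7]
width: 0.0434
```

Run:
```python
from h import *
im,M,k,o=snap("wrist","w22.png",None,1.5)
p=o["tool_pos"];print(p,o["ee_rot"],o["wrist_force"],o["width"])
```

```text
[ 0.5004 -0.1163  0.1748] [-3.1415 -0.0002  1.457 ] [-1.1219 -0.4977 -2.7104] 0.04340083142075535
```

View pics/w22.png

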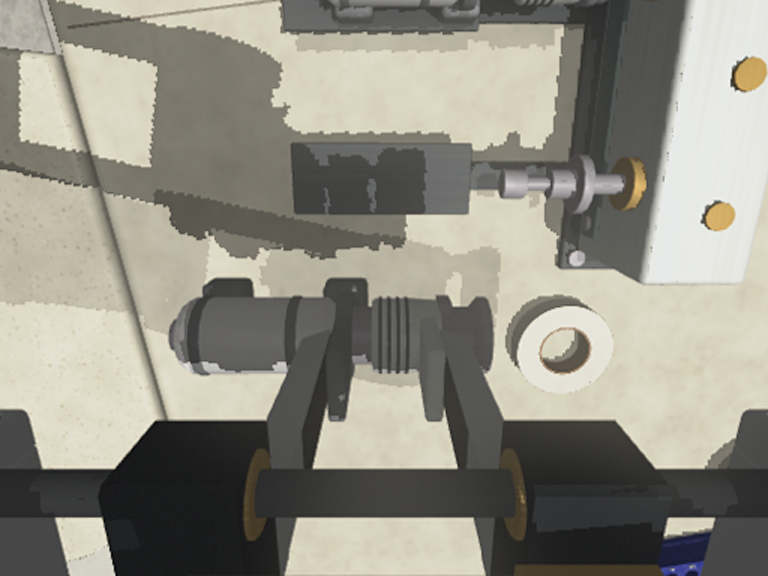

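Run:
```python
from h import *
im,M,k,o=snap("wrist")
Rm=R.from_euler("xyz",o["ee_rot"]).as_matrix();p=o["tool_pos"]
print(100*Rm.T@(onz(M,k,500/1.5,184/1.5,.075)-p),p)
```

```text
[6.151  6.6362 9.9896] [ 0.5005 -0.1164  0.1749]
```

Emit:
arm_command --plan '[3.2,0.4,0,0,0,0,0.7,3.1,0.3,0,0,0,0,0.7,0,0,2.6,0,0,0,0.7,0,0,2.6,0,0,0,0.7,0,0,1.8,0,0,0,0.7,0,0,0,0,0,0,0.7,0,0,0,0,0,0,0.7,0,0,0,0,0,0,0.7]'

```text
time: 17.82
tool_pos: [0.5156, -0.0549, 0.1065]
ee_rot: [3.139, 0.0, 1.456]
wrist_force: [-0.4, -0.4, -2.6]
width: 0.0431
```

Run:
```python
from h import *
im,M,k,o=snap("wrist","w23.png",(150,150,450,290),2.6)
p=o["tool_pos"];print(p,o["ee_rot"],o["wrist_force"],o["width"])
```

```text
[ 0.5156 -0.0549  0.1065] [3.1388 0.0003 1.4559] [-0.4269 -0.3683 -2.6197] 0.04311744253561928
```

View pics/w23.png

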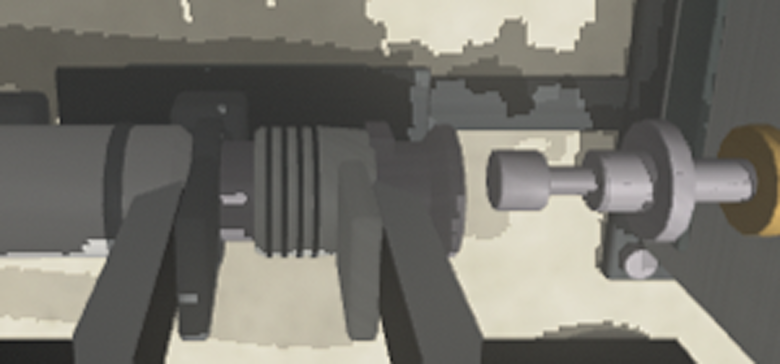

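Emit:
arm_command --plan '[0.12,0,0.2,0,0,0,0.7,0,0,0,0,0,0,0.7,0,1,0,0,0,0,0.7,0,1.2,0,0,0,0,0.7,0,0,0,0,0,0,0.7,0,0,0,0,0,0,0.7]'

```text
time: 18.62
tool_pos: [0.5366, -0.0559, 0.1028]
ee_rot: [-3.141, 0.0, 1.456]
wrist_force: [-0.3, -0.4, -3.8]
width: 0.0431
```

Run:
```python
from h import *
im,M,k,o=snap("wrist","w24.png",(150,150,450,290),2.6)
p=o["tool_pos"];print(p,o["ee_rot"],o["wrist_force"],o["width"])
```

```text
[ 0.5366 -0.0559  0.1028] [-3.1408  0.      1.4561] [-0.2682 -0.3624 -3.7514] 0.043086019367805976
```

View pics/w24.png

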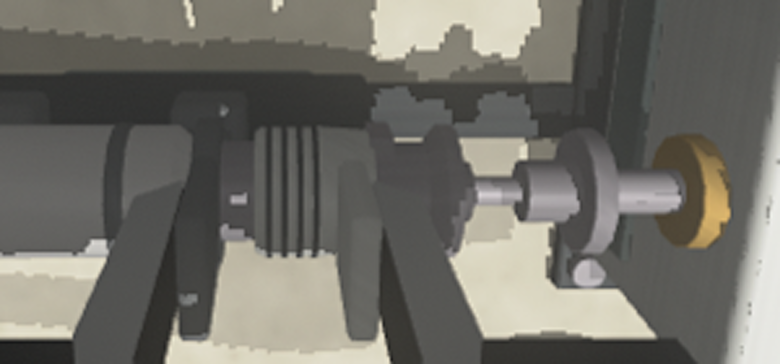

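Entering cleanly. Advance.

Emit:
arm_command --plan '[0,1,0,0,0,0,0.7,0,1,0,0,0,0,0.7,0,0.6,0,0,0,0,0.7,0,0.4,0,0,0,0,0.7,0,0.2,0,0,0,0,0.7,0,0,0,0,0,0,0.7,0,0,0,0,0,0,0.7]'

```text
time: 19.55
tool_pos: [0.5682, -0.0595, 0.1031]
ee_rot: [-3.141, 0.0, 1.456]
wrist_force: [-0.2, 0.1, -3.0]
width: 0.0433
```

Run:
```python
from h import *
im,M,k,o=snap("wrist","w25.png",(150,150,450,290),2.6)
p=o["tool_pos"];print(p,o["ee_rot"],o["wrist_force"],o["width"])
```

```text
[ 0.5682 -0.0595  0.1031] [-3.1415  0.0001  1.4561] [-0.2201  0.1089 -2.9761] 0.04332281836421557
```

View pics/w25.png

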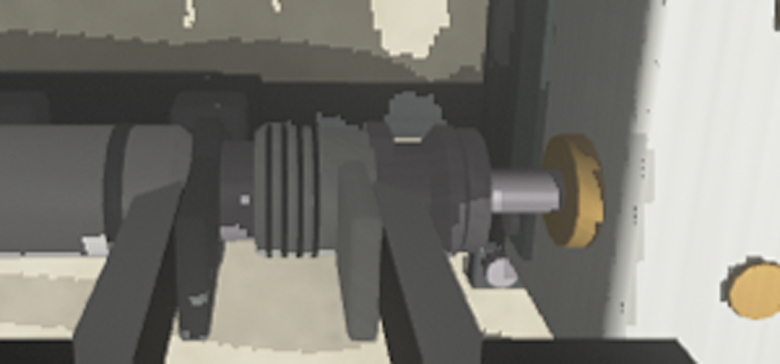

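Emit:
arm_command --plan '[0,0.3,0,0,0,0,0.7,0,0.3,0,0,0,0,0.7,0,0,0,0,0,0,0.7]'

```text
time: 19.98
tool_pos: [0.5699, -0.0597, 0.103]
ee_rot: [-3.13, 0.0, 1.456]
wrist_force: [-12.4, 1.2, 4.1]
width: 0.0435
```

Emit:
arm_command --plan '[0,0.3,0,0,0,0,0.45,0,0.3,0,0,0,0,0.38,0,0,0,0,0,0,0.38,0,0,0,0,0,0,0.38]'

```text
time: 20.48
tool_pos: [0.577, -0.0604, 0.1025]
ee_rot: [-3.133, -0.0, 1.456]
wrist_force: [-8.3, 1.3, 0.3]
width: 0.0585
```

Emit:
arm_command --plan '[0,-0.5,0,0,0,0,0.2,0,0,0,0,0,0,0,0,0,-1,0,0,0,0,0,0,-3,0,0,0,0,0,0,-4,0,0,0,0,-4,0,-2,0,0,0,0,0,0,0,0,0,0,0,0,0,0,0,0,0,0]'

```text
time: 21.48
tool_pos: [0.5709, -0.0999, 0.2031]
ee_rot: [3.141, -0.001, 1.456]
wrist_force: [0.7, -0.1, -1.8]
width: 0.094
```

Run:
```python
from h import *
im,M,k,o=snap("wrist","w26.png",None,1.5)
p=o["tool_pos"];print(p,o["ee_rot"],o["wrist_force"],o["width"])
```

```text
[ 0.5709 -0.0999  0.2031] [ 3.1413 -0.0005  1.4557] [ 0.726  -0.1449 -1.8092] 0.09404248418826773
```

View pics/w26.png

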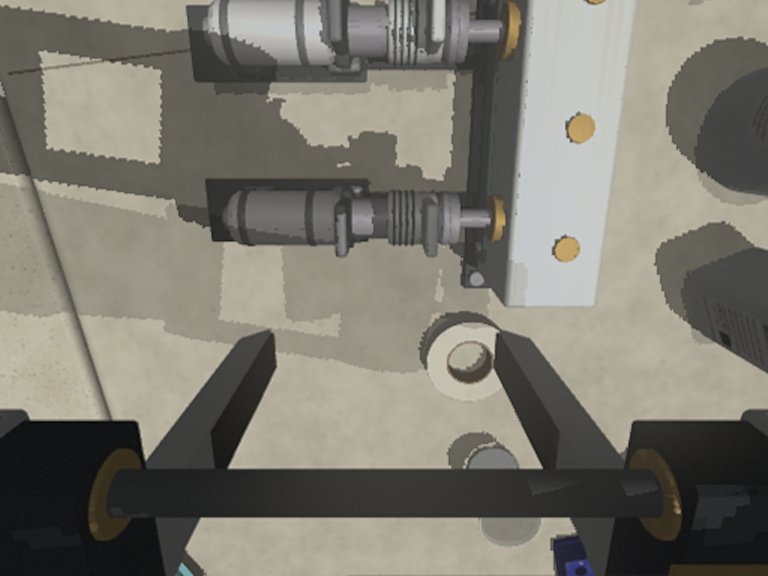

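Run:
```python
from h import *
im,M,k,o=snap("wrist","w27.png",(130,0,350,180),3.4)
q=lambda u,v,z: onz(M,k,u/1.5,v/1.5,z)
print(np.linalg.norm(q(335,254,.125)-q(438,254,.125)))
```

```text
0.057304810927588705
```

View pics/w27.png

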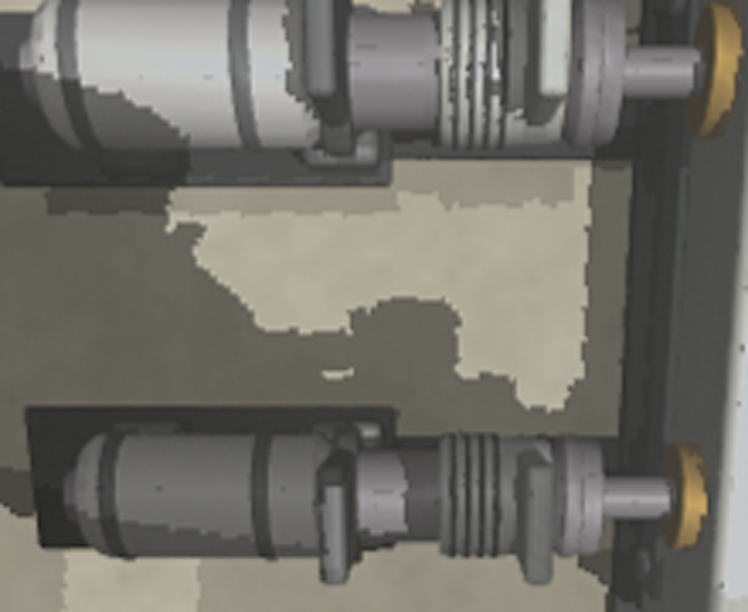

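Emit:
arm_command --plan '[5.2,-1.8,-0.8,0,0,0,0,5.2,-1.8,-0.8,0,0,0,0,5.2,-1.8,-0.8,0,0,0,0,5.2,-1.8,-0.8,0,0,0,0,5.2,-1.8,-0.8,0,0,-6,0,5.2,-1.8,-0.8,0,0,-6,0,0,0,0,0,0,0,0,0,0,0,0,0,0,0]'

```text
time: 22.58
tool_pos: [0.4932, 0.2207, 0.2501]
ee_rot: [-3.14, 0.001, 1.666]
wrist_force: [0.1, -0.0, -0.4]
width: 0.0941
```

Emit:
arm_command --plan '[0,0,0,0,0,0,0.3,0,0,0,0,0,0,0.3]'

```text
time: 22.82
tool_pos: [0.494, 0.2195, 0.2506]
ee_rot: [-3.141, 0.0, 1.663]
wrist_force: [0.6, -0.5, -0.5]
width: 0.0775
```

Run:
```python
from h import *
im,M,k,o=snap("wrist","w28.png",None,1.5)
p=o["tool_pos"];print(p,o["ee_rot"],o["width"],o["qvel"])
```

```text
[0.494  0.2195 0.2506] [-3.1409  0.0004  1.6632] 0.0774868086877463 [ 0.     -0.0001 -0.0049  0.001   0.0006 -0.0002]
```

View pics/w28.png

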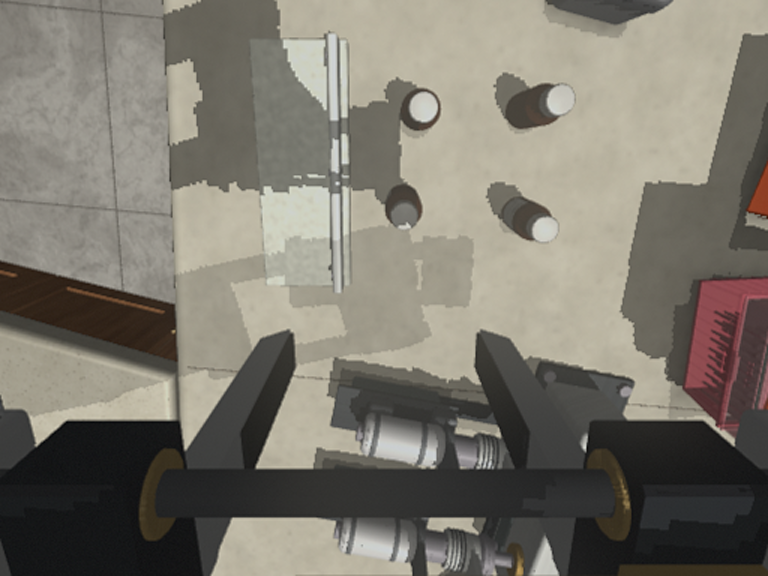

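Run:
```python
from h import *
im,M,k,o=snap("wrist","w29.png",(160,10,400,200),3.3)
q=lambda u,v,z: onz(M,k,u/1.5,v/1.5,z)
for u,v in [(424,106),(559,99),(403,215),(543,228)]: print("bottle",q(u,v,.085))
a=q(251,40,.012);b=q(267,286,.012);print("front edge",a,b,np.arctan2(*(a-b)[[1,0]])-np.pi/2)
a=q(329,33,.034);b=q(334,292,.034);print("rail front top",a,b,np.arctan2(*(a-b)[[1,0]])-np.pi/2, (a+b)/2)
```

```text
bottle [0.5101 0.3305 0.085 ]
bottle [0.6017 0.3435 0.085 ]
bottle [0.5036 0.2544 0.085 ]
bottle [0.608  0.2545 0.085 ]
front edge [0.3706 0.3729 0.012 ] [0.3875 0.1657 0.012 ] 0.08127902459439906
rail front top [0.4358 0.3795 0.034 ] [0.4523 0.1731 0.034 ] 0.07991780671245308 [0.444  0.2763 0.034 ]
```

View pics/w29.png

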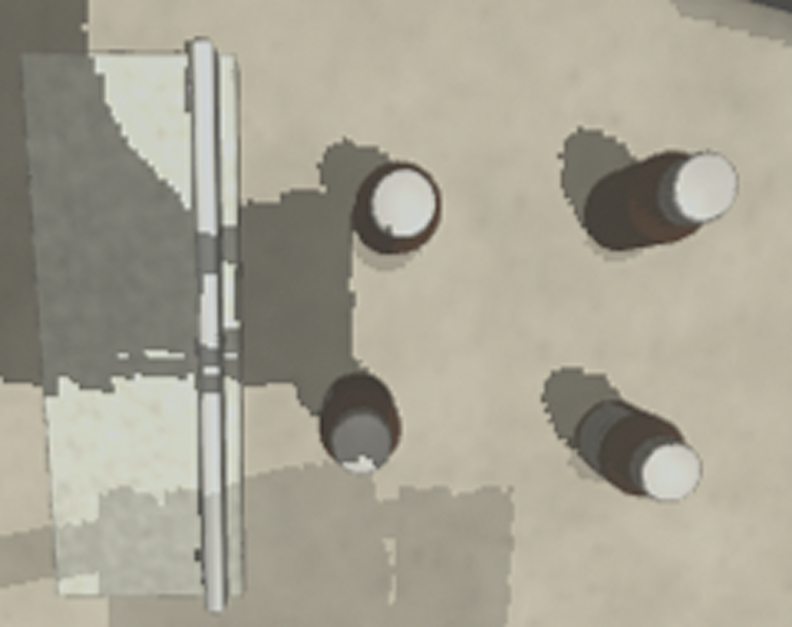

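Run:
```python
from h import *
im,M,k,o=snap("wrist")
q=lambda u,v,z: onz(M,k,160+u/3.3,10+v/3.3,z)
for u,v in [(405,203),(705,187),(361,442),(670,471)]: print("bottle",q(u,v,.085))
FL,BL,BR,FR=q(22,55,.012),q(238,55,.012),q(242,595,.012),q(57,595,.012)
print(FL,BL,BR,FR,np.linalg.norm(BL-FL),np.linalg.norm(BR-FR),np.linalg.norm(FL-FR))
for u,v in [(190,40),(215,40),(205,608),(224,608)]: print("rail",q(u,v,.034))
C=(FL+BL+BR+FR)/4;y=(FL-FR+BL-BR);y/=np.linalg.norm(y);x=np.array([y[1],-y[0],0]);print("C",C,"yaw",np.arctan2(x[1],x[0]))
for u,v in [(190,40),(215,40),(205,608),(224,608)]:
    d=q(u,v,.034)-C;print(1000*d@x,1000*d@y)
im,M,k,o=snap("top","t4.png",(130,120,230,230),7)
```

```text
bottle [0.5102 0.3298 0.085 ]
bottle [0.6028 0.3432 0.085 ]
bottle [0.5044 0.254  0.085 ]
bottle [0.6093 0.254  0.085 ]
[0.3697 0.373  0.012 ] [0.4486 0.3804 0.012 ] [0.465  0.1736 0.012 ] [0.3865 0.1663 0.012 ] 0.0792200509154795 0.07887703502278637 0.20737934571855396
rail [0.4337 0.3793 0.034 ]
rail [0.4423 0.3801 0.034 ]
rail [0.4516 0.1737 0.034 ]
rail [0.4592 0.1744 0.034 ]
C [0.4175 0.2733 0.012 ] yaw 0.07983062607701417
24.694658505054676 104.37572277039185
33.33576619656213 104.49449391895735
26.053906772370922 -102.00701163269022
33.74812012570532 -101.89977488641482
```

View pics/t4.png

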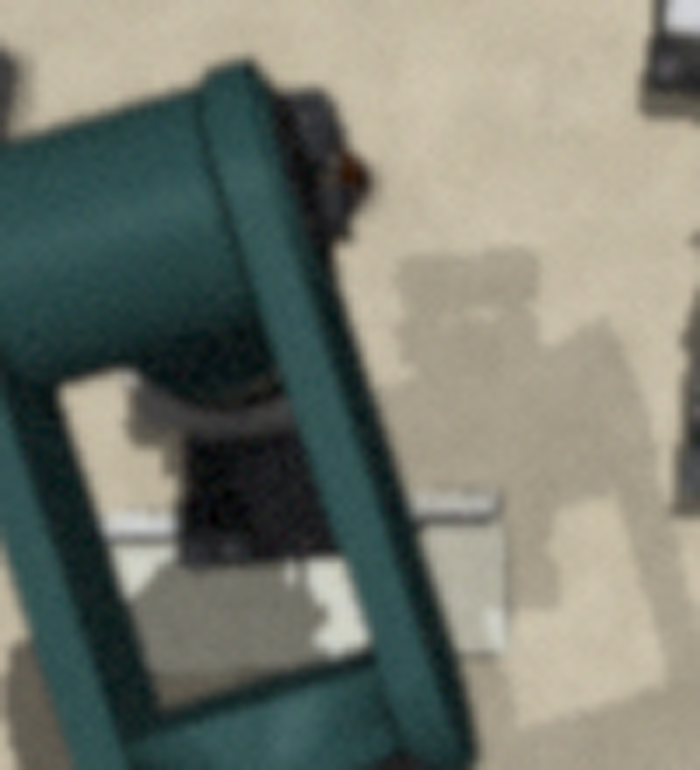

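Emit:
arm_command --plan '[3.35,1.35,3,0,0,0.7,0.4,0,0,5,0,0,0,0.4,0,0,4,0,0,0,0.4,0,0,0,0,0,0,0.4,0,0,0,0,0,0,0.4]'

```text
time: 23.65
tool_pos: [0.505, 0.2555, 0.133]
ee_rot: [3.139, -0.001, 1.653]
wrist_force: [0.5, -0.2, -0.0]
width: 0.0564
```

Run:
```python
from h import *
im,M,k,o=snap("wrist","w30.png",None,1.5)
p=o["tool_pos"];print(p,o["ee_rot"],o["width"])
for z in (.085,.05): print(proj(M,k,[p[0],p[1],z])*1.5)
```

```text
[0.505  0.2555 0.133 ] [ 3.1389 -0.0007  1.653 ] 0.05636345480875004
[385.7951 315.6043]
[385.4522 294.0969]
```

View pics/w30.png

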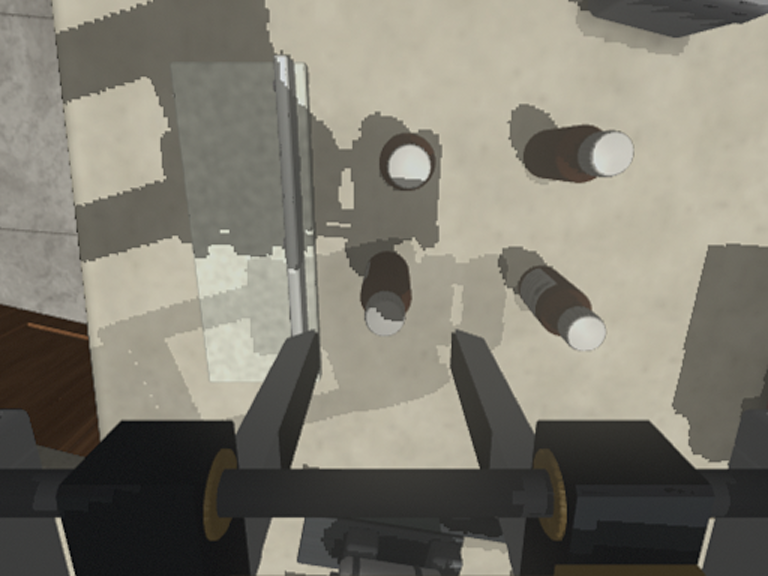

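Emit:
arm_command --plan '[0,0,4,0,0,0,0.4,0,0,3.5,0,0,0,0.4,0,0,2,0,0,0,0.4,0,0,0,0,0,0,0.4,0,0,0,0,0,0,0.7,0,0,0,0,0,0,0.7,0,0,0,0,0,0,0.7,0,0,0,0,0,0,0.7]'

```text
time: 24.7
tool_pos: [0.5049, 0.2556, 0.0373]
ee_rot: [3.139, -0.001, 1.653]
wrist_force: [0.5, 0.2, 2.8]
width: 0.0292
```

Run:
```python
from h import *
im,M,k,o=snap("wrist","w31.png",None,1.5)
p=o["tool_pos"];print(p,o["ee_rot"],o["width"],o["wrist_force"],d2t([.424,.2043,.15]))
```

```text
[0.5049 0.2556 0.0373] [ 3.139  -0.0006  1.6533] 0.029217294455096278 [0.4824 0.2037 2.8304] [ -4.4394  -8.4532 -11.2977]
```

View pics/w31.png

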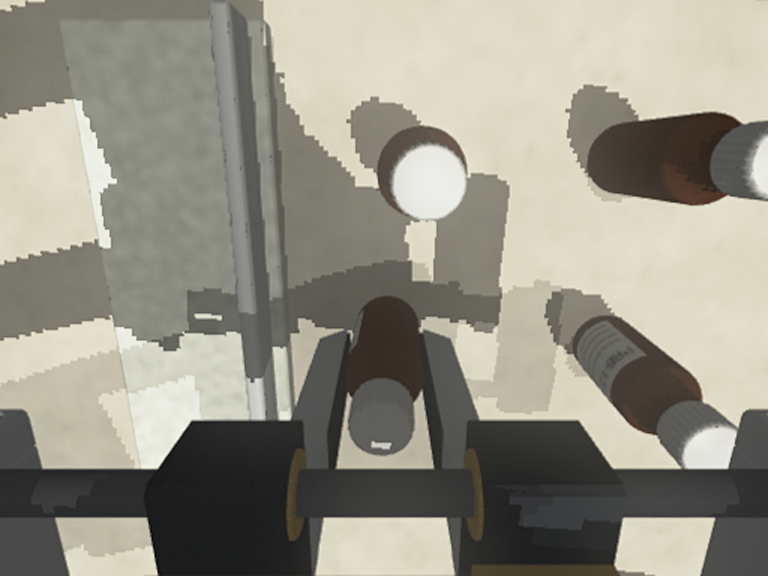

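Emit:
arm_command --plan '[0,0,-3,0,0,0,0.7,0,0,-4.3,0,0,0,0.7,0,0,-4,0,0,0,0.7,-2.2,-4.2,0,0,0,0,0.7,-2.2,-4.2,0,0,0,0,0.7,0,0,0,0,0,0,0.7,0,0,0,0,0,0,0.7,0,0,0,0,0,0,0.7]'

```text
time: 25.75
tool_pos: [0.4248, 0.205, 0.1492]
ee_rot: [3.141, -0.0, 1.653]
wrist_force: [-0.7, 0.2, -1.2]
width: 0.0293
```

Run:
```python
from h import *
im,M,k,o=snap("wrist","w32.png",None,1.5)
p=o["tool_pos"];print(p,o["ee_rot"],o["width"],o["wrist_force"],d2t([.424,.2043,.05]))
```

```text
[0.4248 0.205  0.1492] [ 3.1411 -0.0001  1.6534] 0.02926478625520234 [-0.6639  0.1821 -1.2427] [-0.0614 -0.0797  9.9052]
```

View pics/w32.png

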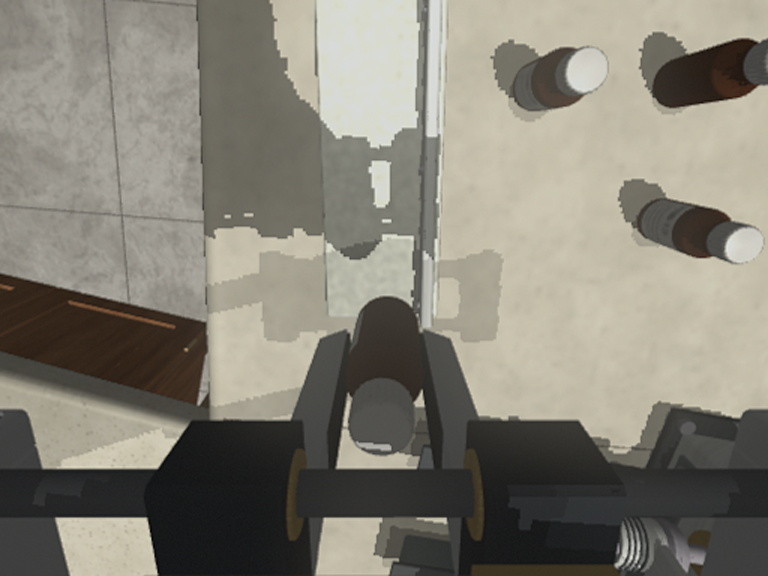

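Run:
```python
from h import *
im,M,k,o=snap("wrist","w33.png",(200,0,310,120),5)
q=lambda u,v,z: onz(M,k,u/1.5,v/1.5,z)
x=np.array([.9968,.0797,0]);C=np.array([.4175,.2733,0])
for u,v,z in [(317,30,.012),(327,300,.012),(416,30,.012),(422,30,.034),(440,30,.034),(446,30,.012)]:
    p=q(u,v,z);print(u,v,p,1000*(p-C)@x)
```

```text
317 30 [0.371  0.3506 0.012 ] -40.23378942848856
327 300 [0.3851 0.1792 0.012 ] -39.798796216532345
416 30 [0.4304 0.3556 0.012 ] 19.427826069394158
422 30 [0.4328 0.3511 0.034 ] 21.433732068597273
440 30 [0.4428 0.3519 0.034 ] 31.50514062954409
446 30 [0.4484 0.3571 0.012 ] 37.50782133522404
```

View pics/w33.png

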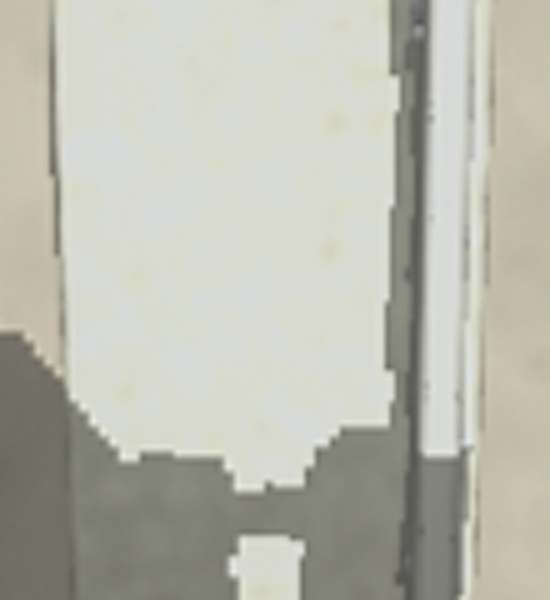

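Emit:
arm_command --plan '[0,-0.05,4,0,0,0,0.7,0,0,3.5,0,0,0,0.7,0,0,1.5,0,0,0,0.7,0,0,0.6,0,0,0,0.7,0,0,0.3,0,0,0,0.7,0,0,0,0,0,0,0.7]'

```text
time: 26.6
tool_pos: [0.4242, 0.2048, 0.0511]
ee_rot: [3.14, -0.0, 1.653]
wrist_force: [-0.5, 0.1, -1.1]
width: 0.0291
```

Run:
```python
from h import *
o=robot.get_obs()
p=o["tool_pos"];print(p,o["ee_rot"],o["width"],o["wrist_force"],d2t([.424,.2043,.05]))
```

```text
[0.4242 0.2048 0.0511] [ 3.1397 -0.0004  1.6534] 0.029060310136926008 [-0.5045  0.104  -1.1363] [-0.0472 -0.0194  0.1068]
```

Emit:
arm_command --plan '[0,0,0.15,0,0,0,0.7,0,0,0,0,0,0,0.7,0,0,0,0,0,0,0.6,0,0,0,0,0,0,0.4,0,0,0,0,0,0,0.4,0,0,-3,0,0,0,0.4,0,0,-6,0,0,0,0.4,0,0,0,0,0,0,0.4]'

```text
time: 27.6
tool_pos: [0.4267, 0.2057, 0.1442]
ee_rot: [3.13, -0.003, 1.653]
wrist_force: [-0.5, -0.6, -0.7]
width: 0.0566
```

Run:
```python
from h import *
im,M,k,o=snap("wrist","w34.png",None,1.5)
p=o["tool_pos"];print(p,o["ee_rot"],o["width"],o["wrist_force"],d2t([.6093,.254,.14]))
```

```text
[0.4267 0.2057 0.1442] [ 3.1304 -0.0028  1.6534] 0.05658687201408318 [-0.4603 -0.5664 -0.6659] [ 3.3559 18.7738  0.2342]
```

View pics/w34.png

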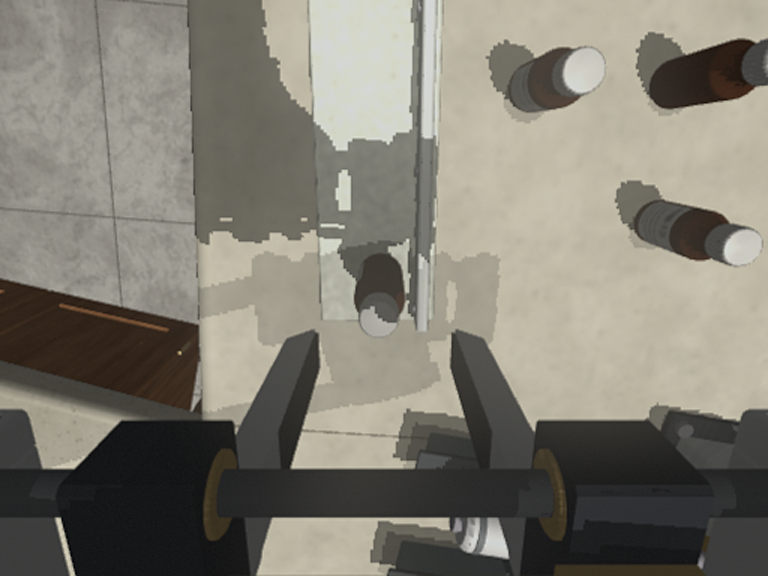

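Emit:
arm_command --plan '[0.85,4.7,0,0,0,0,0.4,0.85,4.7,0,0,0,0,0.4,0.85,4.7,0,0,0,0,0.4,0.8,4.7,0,0,0,0,0.4,0,0,0,0,0,0,0.4,0,0,0,0,0,0,0.4,0,0,0,0,0,0,0.4]'

```text
time: 28.52
tool_pos: [0.6067, 0.2532, 0.1387]
ee_rot: [-3.141, 0.0, 1.654]
wrist_force: [0.5, -0.1, 0.1]
width: 0.0566
```

Run:
```python
from h import *
im,M,k,o=snap("wrist","w35.png",(150,130,450,290),2.6)
p=o["tool_pos"];print(p,o["ee_rot"],o["width"])
print((proj(M,k,[p[0],p[1],.085])-[150,130])*2.6)
# caps
g=cv2.cvtColor(im,cv2.COLOR_BGR2HSV)
```

```text
[0.6067 0.2532 0.1387] [-3.1411  0.0002  1.6536] 0.05664042146279259
[279.1618 202.0874]
```

View pics/w35.png

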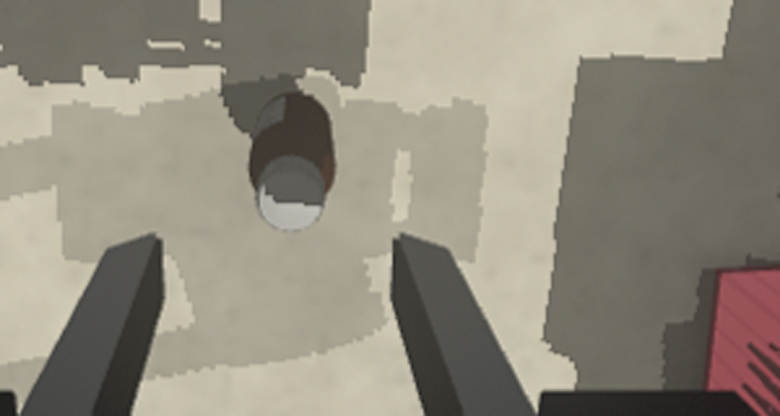

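Emit:
arm_command --plan '[0.15,0.35,4,0,0,0,0.4,0,0,4.2,0,0,0,0.4,0,0,2,0,0,0,0.4,0,0,0,0,0,0,0.4,0,0,0,0,0,0,0.7,0,0,0,0,0,0,0.7,0,0,0,0,0,0,0.7,0,0,0,0,0,0,0.7]'

```text
time: 29.58
tool_pos: [0.6123, 0.2554, 0.038]
ee_rot: [3.139, -0.001, 1.653]
wrist_force: [0.8, 0.3, 3.4]
width: 0.0294
```

Run:
```python
from h import *
im,M,k,o=snap("wrist","w36.png",None,1)
p=o["tool_pos"];print(p,o["ee_rot"],o["width"],o["wrist_force"],d2t([.4203,.2502,.15]))
```

```text
[0.6123 0.2554 0.038 ] [ 3.1387 -0.0006  1.6533] 0.029376264935905276 [0.8281 0.3102 3.3515] [  1.0686 -19.1476 -11.2516]
```

View pics/w36.png

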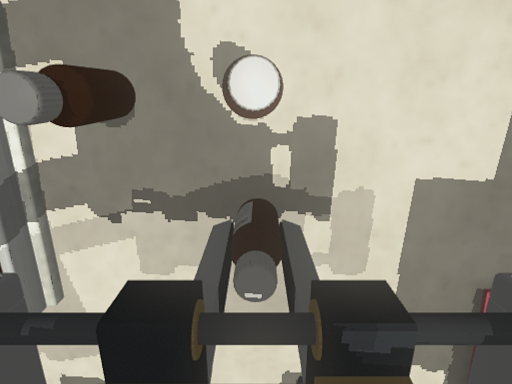

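Emit:
arm_command --plan '[0,0,-4,0,0,0,0.7,0,0,-6,0,0,0,0.7,0.25,-4.8,-1.2,0,0,0,0.7,0.27,-4.8,0,0,0,0,0.7,0.27,-4.8,0,0,0,0,0.7,0.27,-4.7,0,0,0,0,0.7,0,0,0,0,0,0,0.7,0,0,0,0,0,0,0.7]'

```text
time: 30.62
tool_pos: [0.4205, 0.25, 0.1487]
ee_rot: [3.141, 0.0, 1.653]
wrist_force: [-0.2, -0.1, -0.6]
width: 0.0291
```

Emit:
arm_command --plan '[0,0,0,0,0,0,0.7]'

```text
time: 30.75
tool_pos: [0.4212, 0.25, 0.1486]
ee_rot: [3.141, 0.0, 1.653]
wrist_force: [0.0, -0.0, -0.8]
width: 0.0294
```

Run:
```python
from h import *
im,M,k,o=snap("wrist","w37.png",None,1)
p=o["tool_pos"];print(p,o["ee_rot"],o["width"],o["wrist_force"],d2t([.4203,.2502,.05]))
```

```text
[0.4212 0.25   0.1486] [3.1412 0.0001 1.6526] 0.029397311997874414 [ 0.031  -0.0383 -0.8063] [ 0.0348 -0.0855  9.8448]
```

View pics/w37.png

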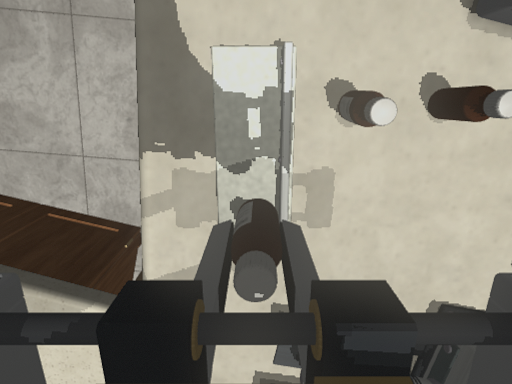

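Emit:
arm_command --plan '[0,-0.05,4,0,0,0,0.7,0,0,3.5,0,0,0,0.7,0,0,1.5,0,0,0,0.7,0,0,0.6,0,0,0,0.7,0,0,0.3,0,0,0,0.7,0,0,0,0,0,0,0.7]'

```text
time: 31.55
tool_pos: [0.4204, 0.2503, 0.0506]
ee_rot: [3.14, -0.001, 1.653]
wrist_force: [-0.2, 0.1, -0.9]
width: 0.0295
```

Emit:
arm_command --plan '[0,0,0.1,0,0,0,0.7,0,0,0,0,0,0,0.7]'

```text
time: 31.8
tool_pos: [0.4205, 0.2504, 0.0499]
ee_rot: [3.139, -0.001, 1.653]
wrist_force: [-1.1, -0.2, 4.7]
width: 0.0293
```

Emit:
arm_command --plan '[0,0,0,0,0,0,0.6,0,0,0,0,0,0,0.4,0,0,0,0,0,0,0.4,0,0,-3,0,0,0,0.4,0,0,-6,0,0,0,0.4,0,0,0,0,0,0,0.4,0,0,0,0,0,0,0.4]'

```text
time: 32.67
tool_pos: [0.4194, 0.2498, 0.1381]
ee_rot: [-3.141, 0.0, 1.653]
wrist_force: [-0.6, -0.3, 0.2]
width: 0.0565
```

Run:
```python
from h import *
im,M,k,o=snap("wrist","w38.png",None,1.5)
p=o["tool_pos"];print(p,o["ee_rot"],o["width"],o["wrist_force"],d2t([.5102,.3298,.14]))
```

```text
[0.4194 0.2498 0.1381] [-3.1412  0.0003  1.6533] 0.05646550569504276 [-0.6025 -0.342   0.1607] [ 7.2458  9.7729 -0.3261]
```

View pics/w38.png

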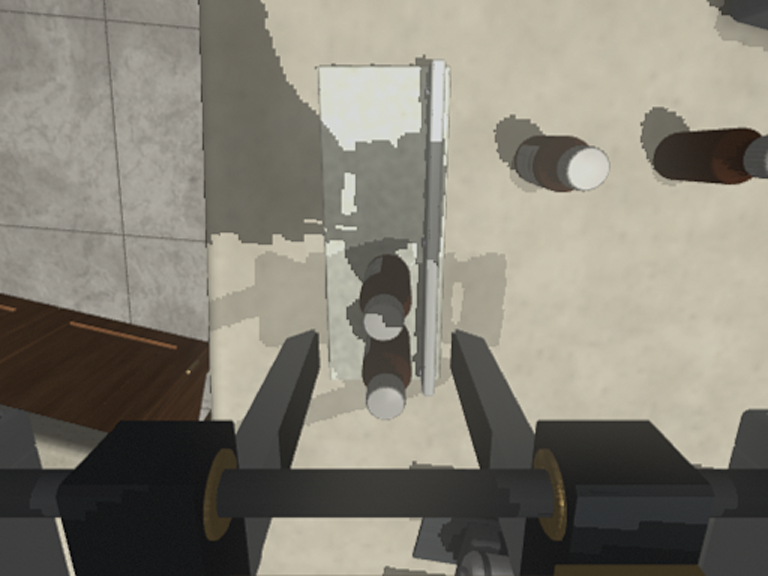

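Two standing in the row. Third bottle next.

Emit:
arm_command --plan '[3.6,4.8,0,0,0,0,0.4,3.6,4.9,0,0,0,0,0.4,0,0,0,0,0,0,0.4,0,0,0,0,0,0,0.4,0,0,0,0,0,0,0.4]'

```text
time: 33.35
tool_pos: [0.5094, 0.3289, 0.1387]
ee_rot: [-3.141, 0.0, 1.653]
wrist_force: [-0.7, 0.2, -0.8]
width: 0.0566
```

Run:
```python
from h import *
im,M,k,o=snap("wrist","w39.png",(150,130,450,290),2.6)
p=o["tool_pos"];print(p,o["ee_rot"],o["width"])
print((proj(M,k,[p[0],p[1],.085])-[150,130])*2.6)
```

```text
[0.5094 0.3289 0.1387] [-3.1413  0.0003  1.653 ] 0.05655145289739462
[279.137  202.1065]
```

View pics/w39.png

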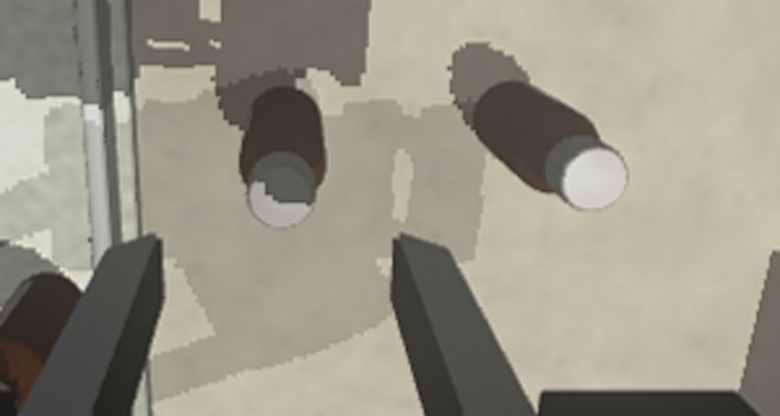

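Emit:
arm_command --plan '[0.2,0.1,4,0,0,0,0.4,0,0,4.2,0,0,0,0.4,0,0,2,0,0,0,0.4,0,0,0,0,0,0,0.4,0,0,0,0,0,0,0.7,0,0,0,0,0,0,0.7,0,0,0,0,0,0,0.7,0,0,0,0,0,0,0.7]'

```text
time: 34.4
tool_pos: [0.5118, 0.3321, 0.0378]
ee_rot: [3.14, -0.001, 1.653]
wrist_force: [-0.4, 0.3, 3.5]
width: 0.0291
```

Run:
```python
from h import *
o=robot.get_obs()
p=o["tool_pos"];print(p,o["ee_rot"],o["width"],o["wrist_force"],d2t([.4167,.2960,.15]))
```

```text
[0.5118 0.3321 0.0378] [ 3.1397 -0.0007  1.6534] 0.02906434940172711 [-0.4255  0.3197  3.4792] [ -2.8077  -9.7516 -11.244 ]
```

Emit:
arm_command --plan '[0,0,-4,0,0,0,0.7,0,0,-6,0,0,0,0.7,0,0,-1.2,0,0,0,0.7,-1.4,-4.9,0,0,0,0,0.7,-1.4,-4.9,0,0,0,0,0.7,0,0,0,0,0,0,0.7,0,0,0,0,0,0,0.7,0,0,0,0,0,0,0.7]'

```text
time: 35.4
tool_pos: [0.417, 0.2962, 0.1485]
ee_rot: [3.141, -0.0, 1.653]
wrist_force: [0.1, 0.6, -0.5]
width: 0.0294
```

Run:
```python
from h import *
im,M,k,o=snap("wrist","w40.png",None,1)
p=o["tool_pos"];print(p,o["ee_rot"],o["width"],o["wrist_force"],d2t([.4167,.2960,.05]))
```

```text
[0.417  0.2962 0.1485] [ 3.141  -0.0001  1.653 ] 0.029380670572491503 [ 0.0878  0.5757 -0.516 ] [-0.013  -0.0299  9.8516]
```

View pics/w40.png

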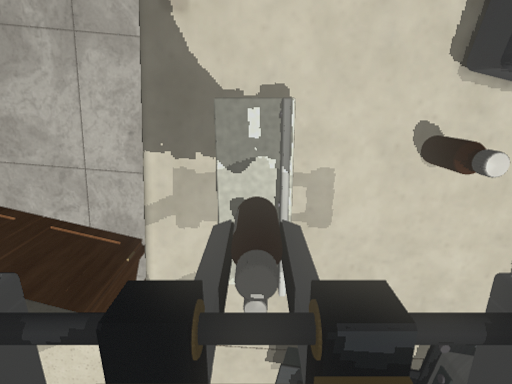

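Emit:
arm_command --plan '[0,0,4,0,0,0,0.7,0,0,3.5,0,0,0,0.7,0,0,1.5,0,0,0,0.7,0,0,0.6,0,0,0,0.7,0,0,0.3,0,0,0,0.7,0,0,0,0,0,0,0.7,0,0,0.1,0,0,0,0.7,0,0,0,0,0,0,0.7]'

```text
time: 36.45
tool_pos: [0.4166, 0.2962, 0.0497]
ee_rot: [3.139, -0.001, 1.653]
wrist_force: [-0.3, 0.6, 2.0]
width: 0.0289
```

Emit:
arm_command --plan '[0,0,0,0,0,0,0.6,0,0,0,0,0,0,0.4,0,0,0,0,0,0,0.4,0,0,-3,0,0,0,0.4,0,0,-6,0,0,0,0.4,0,0,0,0,0,0,0.4,0,0,0,0,0,0,0.4]'

```text
time: 37.33
tool_pos: [0.4156, 0.2956, 0.1382]
ee_rot: [-3.141, 0.0, 1.653]
wrist_force: [-0.0, -0.2, 0.2]
width: 0.0565
```

Run:
```python
from h import *
im,M,k,o=snap("wrist","w41.png",None,1)
p=o["tool_pos"];print(p,o["ee_rot"],o["width"],o["wrist_force"],d2t([.6045,.3450,.14]))
```

```text
[0.4156 0.2956 0.1382] [-3.1414  0.0002  1.6533] 0.05652535320417795 [-0.0166 -0.2257  0.1639] [ 3.3878 19.2933 -0.3398]
```

View pics/w41.png

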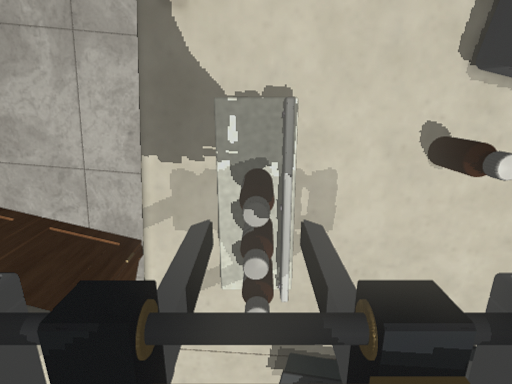

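Emit:
arm_command --plan '[0.85,4.8,0,0,0,0,0.4,0.85,4.8,0,0,0,0,0.4,0.85,4.8,0,0,0,0,0.4,0.8,4.8,0,0,0,0,0.4,0,0,0,0,0,0,0.4,0,0,0,0,0,0,0.4,0,0,0,0,0,0,0.4]'

```text
time: 38.25
tool_pos: [0.6031, 0.3449, 0.1388]
ee_rot: [-3.141, 0.0, 1.654]
wrist_force: [0.8, -0.4, 0.2]
width: 0.0565
```

Run:
```python
from h import *
im,M,k,o=snap("wrist","w42.png",None,1.5)
p=o["tool_pos"];print(p,o["ee_rot"],o["width"])
print((proj(M,k,[p[0],p[1],.085]))*1.5)
```

```text
[0.6031 0.3449 0.1388] [-3.1411  0.0001  1.6539] 0.056501998208969464
[386.0552 311.5111]
```

View pics/w42.png

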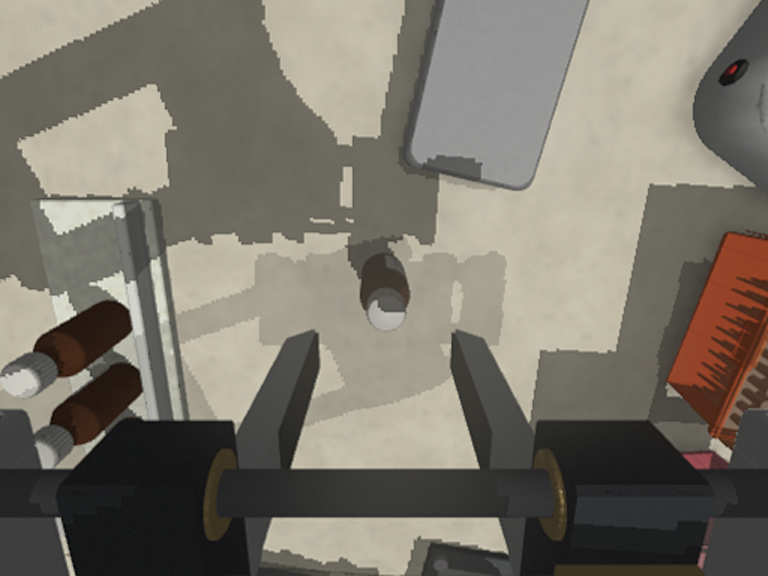

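Emit:
arm_command --plan '[0,0,4,0,0,0,0.4,0,0,4.2,0,0,0,0.4,0,0,2,0,0,0,0.4,0,0,0,0,0,0,0.4,0,0,0,0,0,0,0.7,0,0,0,0,0,0,0.7,0,0,0,0,0,0,0.7,0,0,0,0,0,0,0.7]'

```text
time: 39.3
tool_pos: [0.6048, 0.3454, 0.0381]
ee_rot: [3.14, -0.001, 1.653]
wrist_force: [-0.3, -0.2, 3.7]
width: 0.0294
```

Run:
```python
from h import *
o=robot.get_obs()
p=o["tool_pos"];print(p,o["ee_rot"],o["width"],o["wrist_force"],d2t([.413,.3419,.15]))
```

```text
[0.6048 0.3454 0.0381] [ 3.14   -0.0009  1.6534] 0.029423715004077918 [-0.3143 -0.1606  3.6544] [  1.2409 -19.1244 -11.2184]
```

Emit:
arm_command --plan '[0,0,-4,0,0,0,0.7,0,0,-6,0,0,0,0.7,0.31,-4.8,-1.2,0,0,0,0.7,0.31,-4.8,0,0,0,0,0.7,0.31,-4.8,0,0,0,0,0.7,0.31,-4.7,0,0,0,0,0.7,0,0,0,0,0,0,0.7,0,0,0,0,0,0,0.7]'

```text
time: 40.3
tool_pos: [0.4136, 0.3417, 0.1488]
ee_rot: [3.14, -0.0, 1.653]
wrist_force: [0.4, -0.1, -0.5]
width: 0.0292
```

Emit:
arm_command --plan '[0,0,0,0,0,0,0.7]'

```text
time: 40.42
tool_pos: [0.4143, 0.3416, 0.1485]
ee_rot: [3.141, 0.0, 1.652]
wrist_force: [0.2, 0.2, -0.5]
width: 0.0296
```

Run:
```python
from h import *
im,M,k,o=snap("wrist","w43.png",None,1)
p=o["tool_pos"];print(p,o["ee_rot"],o["width"],o["wrist_force"],d2t([.413,.3419,.05]))
```

```text
[0.4143 0.3416 0.1485] [3.1409 0.     1.6523] 0.029641415935561223 [ 0.1587  0.1609 -0.5137] [ 0.0453 -0.1209  9.8408]
```

View pics/w43.png

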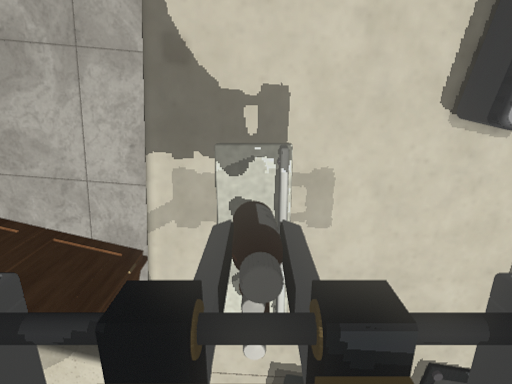

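Emit:
arm_command --plan '[0,-0.05,4,0,0,0,0.7,0,0,3.5,0,0,0,0.7,0,0,1.5,0,0,0,0.7,0,0,0.6,0,0,0,0.7,0,0,0.2,0,0,0,0.7,0,0,0.1,0,0,0,0.7,0,0,0.1,0,0,0,0.7,0,0,0,0,0,0,0.7]'

```text
time: 41.48
tool_pos: [0.4133, 0.3421, 0.05]
ee_rot: [3.139, -0.001, 1.653]
wrist_force: [-0.3, -1.0, 3.2]
width: 0.0294
```

Emit:
arm_command --plan '[0,0,0,0,0,0,0.6,0,0,0,0,0,0,0.4,0,0,0,0,0,0,0.4,0,0,-3,0,0,0,0.4,0,0,-5,0,0,0,0.4,-4,0,-4,0,0,0,0.3,-5,0,-3,0,0,0,0.3,0,0,0,0,0,0,0.3]'

```text
time: 42.48
tool_pos: [0.4217, 0.2504, 0.2019]
ee_rot: [3.135, -0.002, 1.649]
wrist_force: [0.8, 0.5, -0.2]
width: 0.0657
```

Emit:
arm_command --plan '[0,0,0,0,0,0,0.3,0,0,0,0,0,0,0.3]'

```text
time: 42.72
tool_pos: [0.419, 0.2525, 0.1967]
ee_rot: [-3.138, 0.001, 1.655]
wrist_force: [-0.1, 0.5, 0.6]
width: 0.0657
```

Run:
```python
from h import *
im,M,k,o=snap("wrist","w44.png",None,1.5)
p=o["tool_pos"];print(p,o["ee_rot"],o["width"],o["wrist_force"])
```

```text
[0.419  0.2525 0.1967] [-3.1383  0.0008  1.6546] 0.06566487365237073 [-0.0968  0.4525  0.5709]
```

View pics/w44.png

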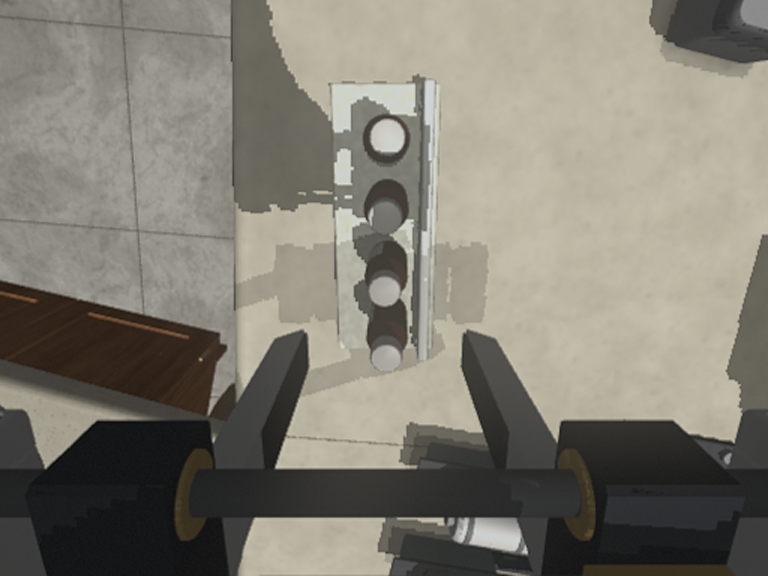

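Run:
```python
from h import *
im,M,k,o=snap("wrist","w45.png",(205,40,305,260),2.7)
print(o["tool_pos"])
q=lambda u,v,z: onz(M,k,u/1.5,v/1.5,z)
FL,BL,FR,BR=q(331,84,.012),q(440,83,.012),q(341,348,.012),q(434,350,.012)
y=FL-FR;y/=np.linalg.norm(y);x=np.array([y[1],-y[0],0]);m=(FL+FR)/2;C=m+.04*x
print(C,np.arctan2(x[1],x[0]),np.linalg.norm(FL-FR),np.linalg.norm(FL-BL))
P=[q(u,v,.097) for u,v in [(389,136),(386,214),(385,291),(387,356)]]
for p in P: d=p-C;print(1000*(d@x),1000*(d@y),p)
print([np.linalg.norm(P[i]-P[i+1]) for i in range(3)])
```

```text
[0.4191 0.2525 0.1967]
[0.4182 0.2742 0.012 ] 0.09196894342870551 0.20715532894941605 0.07822914619054573
0.9370501757421916 66.39868668987577 [0.413  0.3404 0.097 ]
-1.0222136572247933 22.496059325996406 [0.4151 0.2965 0.097 ]
-1.9375546153871066 -25.32853172035184 [0.4186 0.2488 0.097 ]
-0.9397751521603983 -69.70299740203694 [0.4237 0.2047 0.097 ]
[np.float64(0.04394632412635694), np.float64(0.04783334984945275), np.float64(0.0443856820201322)]
```

View pics/w45.png

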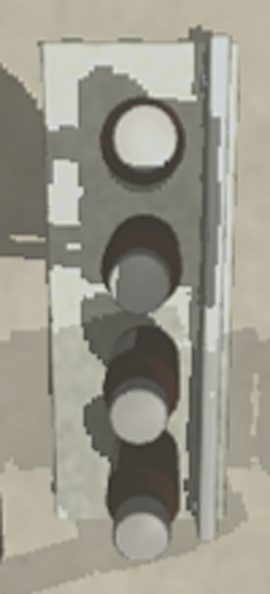

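Emit:
arm_command --plan '[4.5,0.05,2,0,0,0,0.4,4.45,0.05,3,0,0,0,0.4,0,0,1.5,0,0,0,0.4,0,0,0,0,0,0,0.4,0,0,0,0,0,0,0.4]'

```text
time: 43.45
tool_pos: [0.4141, 0.3407, 0.1344]
ee_rot: [3.14, -0.0, 1.652]
wrist_force: [0.5, 0.2, 0.5]
width: 0.0567
```

Run:
```python
from h import *
im,M,k,o=snap("wrist","w46.png",None,1.5)
p=o["tool_pos"];print(p,o["ee_rot"],o["width"],o["wrist_force"])
print((proj(M,k,[p[0],p[1],.097]))*1.5)
```

```text
[0.4141 0.3407 0.1344] [ 3.1404 -0.0002  1.6525] 0.056656466575917504 [0.5315 0.1742 0.4819]
[386.0344 323.3831]
```

View pics/w46.png

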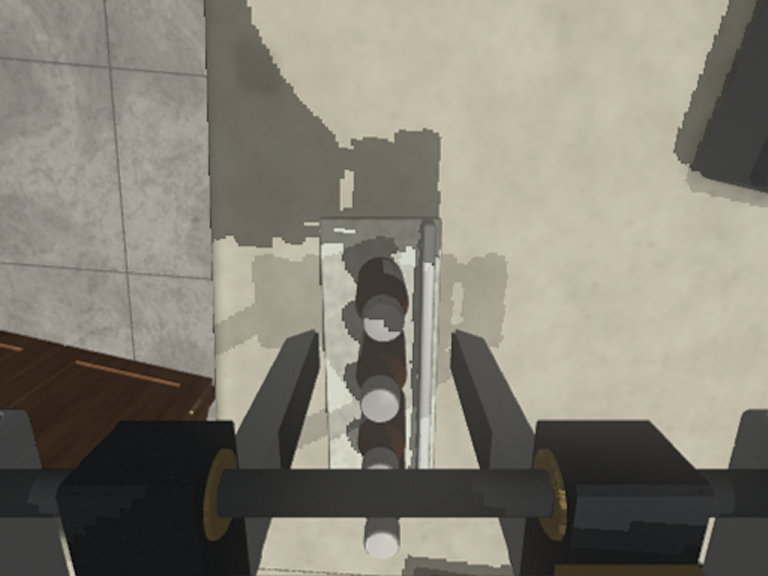

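Emit:
arm_command --plan '[0,0,4,0,0,0,0.4,0,0,3.3,0,0,0,0.4,0,0,1,0,0,0,0.4,0,0,0,0,0,0,0.4,0,0,0,0,0,0,0.7,0,0,0,0,0,0,0.7,0,0,0,0,0,0,0.7,0,0,0,0,0,0,0.7]'

```text
time: 44.5
tool_pos: [0.4137, 0.3415, 0.0513]
ee_rot: [3.141, -0.001, 1.653]
wrist_force: [-1.3, 0.3, 2.6]
width: 0.0295
```

Emit:
arm_command --plan '[0,0.2,0,0,0,0,0.7,0,0.1,0,0,0,0,0.7,0,0,0,0,0,0,0.7,0,0,0,0,0,0,0.7]'

```text
time: 45.0
tool_pos: [0.4159, 0.3417, 0.0513]
ee_rot: [-3.14, -0.001, 1.654]
wrist_force: [-3.1, -0.4, 5.3]
width: 0.0293
```

Emit:
arm_command --plan '[0,0.1,0,0,0,0,0.7,0,0.1,0,0,0,0,0.7,0,0,0,0,0,0,0.7,0,0,0,0,0,0,0.7]'

```text
time: 45.5
tool_pos: [0.4179, 0.3419, 0.0513]
ee_rot: [-3.14, -0.001, 1.654]
wrist_force: [-4.1, 0.0, 5.7]
width: 0.0293
```

Emit:
arm_command --plan '[0,0.1,-0.1,0,0,0,0.7,0,0.1,0,0,0,0,0.7,0,0,0,0,0,0,0.7,0,0,0,0,0,0,0.7]'

```text
time: 46.0
tool_pos: [0.4205, 0.3416, 0.0514]
ee_rot: [-3.141, 0.0, 1.653]
wrist_force: [-0.7, -0.6, 1.2]
width: 0.0291
```

Run:
```python
from h import *
im,M,k,o=snap("wrist","w47.png",(180,100,330,300),3)
print(o["tool_pos"],o["wrist_force"])
```

```text
[0.4205 0.3416 0.0514] [-0.7112 -0.5828  1.227 ]
```

View pics/w47.png

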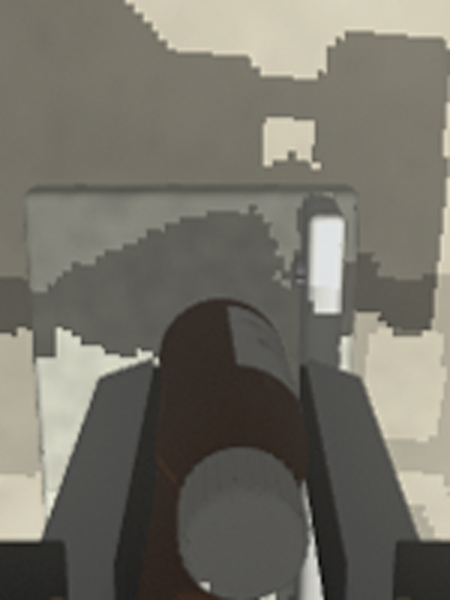

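Emit:
arm_command --plan '[0,0.2,0,0,0,0,0.7,0,0,0,0,0,0,0.7,0,0,0,0,0,0,0.7]'

```text
time: 46.42
tool_pos: [0.4228, 0.3418, 0.0514]
ee_rot: [3.141, 0.0, 1.653]
wrist_force: [0.1, 0.4, 0.1]
width: 0.0294
```

Emit:
arm_command --plan '[0,0.1,0,0,0,0,0.7,0,0,0,0,0,0,0.7,0,0,0,0,0,0,0.7]'

```text
time: 46.8
tool_pos: [0.4235, 0.3419, 0.0514]
ee_rot: [-3.142, 0.0, 1.653]
wrist_force: [-0.5, 0.5, 0.5]
width: 0.0295
```

Emit:
arm_command --plan '[0,0.1,0,0,0,0,0.7,0,0,0,0,0,0,0.7,0,0,0,0,0,0,0.7]'

```text
time: 47.18
tool_pos: [0.4239, 0.342, 0.0514]
ee_rot: [-3.14, 0.0, 1.653]
wrist_force: [-3.6, 1.1, 1.2]
width: 0.0297
```

Emit:
arm_command --plan '[0,-0.25,0,0,0,0,0.7,0,0,0,0,0,0,0.7,0,0,0.1,0,0,0,0.7,0,0,0,0,0,0,0.6,0,0,0,0,0,0,0.4,0,0,0,0,0,0,0.4,0,0,-4,0,0,0,0.4,0,0,-5,0,0,0,0.4]'

```text
time: 48.18
tool_pos: [0.4211, 0.3411, 0.1397]
ee_rot: [-3.138, 0.002, 1.653]
wrist_force: [0.9, -0.4, -0.4]
width: 0.0562
```

Run:
```python
from h import *
im,M,k,o=snap("wrist","w48.png",None,1)
print(o["tool_pos"],o["wrist_force"],d2t([.4158,.2960,.14]))
```

```text
[0.4211 0.3411 0.1397] [ 0.9236 -0.4138 -0.3576] [-4.6883 -1.3124  0.8862]
```

View pics/w48.png

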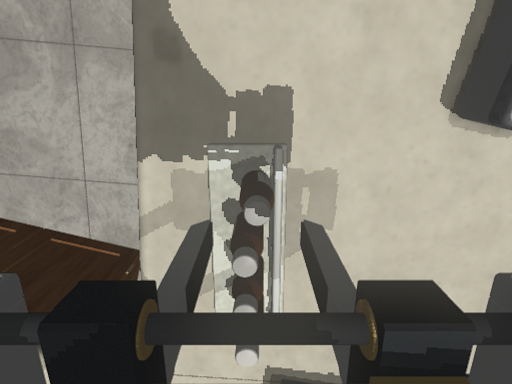

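Emit:
arm_command --plan '[-4.5,-1,0,0,0,0,0.4,0,0,0,0,0,0,0.4,0,0,4,0,0,0,0.4,0,0,3.9,0,0,0,0.4,0,0,1,0,0,0,0.4,0,0,0,0,0,0,0.4,0,0,0,0,0,0,0.7,0,0,0,0,0,0,0.7]'

```text
time: 49.22
tool_pos: [0.4169, 0.2969, 0.0533]
ee_rot: [3.139, -0.001, 1.653]
wrist_force: [0.0, -0.2, 0.0]
width: 0.0398
```

Emit:
arm_command --plan '[0,0,0,0,0,0,0.7,0,0,0,0,0,0,0.7]'

```text
time: 49.48
tool_pos: [0.4163, 0.2965, 0.0525]
ee_rot: [3.14, -0.001, 1.653]
wrist_force: [0.6, 0.5, 2.0]
width: 0.0291
```

Run:
```python
from h import *
im,M,k,o=snap("wrist","w49.png",None,1)
print(o["tool_pos"],o["wrist_force"],o["width"],d2t([.4255,.2962,.051]))
```

```text
[0.4163 0.2965 0.0525] [0.5791 0.4717 2.049 ] 0.029075917308486177 [-0.105   0.91    0.1454]
```

View pics/w49.png

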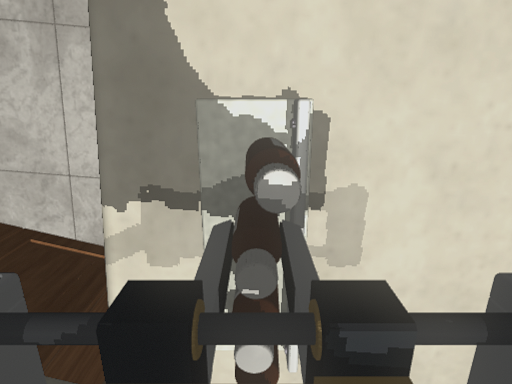

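Emit:
arm_command --plan '[0,0.3,-0.1,0,0,0,0.7,0,0.3,0,0,0,0,0.7,0,0.3,0,0,0,0,0.7,0,0,0,0,0,0,0.7,0,0,0,0,0,0,0.7]'

```text
time: 50.15
tool_pos: [0.4251, 0.2969, 0.0525]
ee_rot: [3.141, 0.0, 1.653]
wrist_force: [-0.5, -0.6, 1.5]
width: 0.0292
```

Emit:
arm_command --plan '[0,0,0.1,0,0,0,0.7,0,0,0,0,0,0,0.6,0,0,0,0,0,0,0.4,0,0,0,0,0,0,0.4,0,0,-4,0,0,0,0.4,0,0,-5,0,0,0,0.4,-4.5,-1,0,0,0,0,0.4,0,0,0,0,0,0,0.4]'

```text
time: 51.15
tool_pos: [0.4185, 0.2498, 0.1421]
ee_rot: [3.14, 0.0, 1.651]
wrist_force: [-0.3, 0.3, -0.2]
width: 0.0562
```

Emit:
arm_command --plan '[0,0,0,0,0,0,0.4,0,0,0,0,0,0,0.4]'

```text
time: 51.4
tool_pos: [0.4183, 0.2518, 0.1408]
ee_rot: [-3.14, 0.0, 1.654]
wrist_force: [-0.1, 0.3, -0.9]
width: 0.0562
```

Run:
```python
from h import *
im,M,k,o=snap("wrist","w50.png",None,1)
print(o["tool_pos"],o["wrist_force"],o["width"],d2t([.4195,.2495,.0525]))
print(proj(M,k,[o["tool_pos"][0],o["tool_pos"][1],.097]))
```

```text
[0.4183 0.2518 0.1408] [-0.1225  0.2656 -0.8621] 0.05616081376021696 [-0.2369  0.1131  8.837 ]
[257.4498 212.3445]
```

View pics/w50.png

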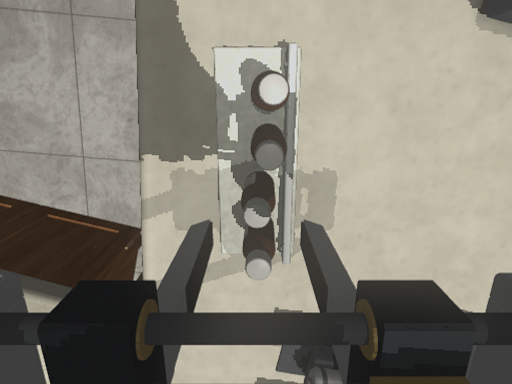

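Emit:
arm_command --plan '[-0.1,0.05,4,0,0,0,0.4,0,0,3.9,0,0,0,0.4,0,0,1,0,0,0,0.4,0,0,0,0,0,0,0.4,0,0,0,0,0,0,0.7,0,0,0,0,0,0,0.7,0,0,0,0,0,0,0.7,0,0,0,0,0,0,0.7]'

```text
time: 52.45
tool_pos: [0.4198, 0.2506, 0.0535]
ee_rot: [3.14, -0.001, 1.653]
wrist_force: [0.3, -0.2, 2.9]
width: 0.0291
```

Run:
```python
from h import *
o=robot.get_obs();print(o["tool_pos"],o["wrist_force"],o["width"],d2t([.4292,.2502,.0525]))
```

```text
[0.4198 0.2506 0.0535] [ 0.3479 -0.1691  2.9417] 0.029110114548746437 [-0.1132  0.9338  0.1028]
```

Emit:
arm_command --plan '[0,0.3,-0.1,0,0,0,0.7,0,0.3,0,0,0,0,0.7,0,0.3,0,0,0,0,0.7,0,0,0,0,0,0,0.7,0,0,0,0,0,0,0.7]'

```text
time: 53.08
tool_pos: [0.4283, 0.251, 0.0535]
ee_rot: [3.141, 0.0, 1.653]
wrist_force: [-1.3, -0.2, 1.4]
width: 0.0292
```

Emit:
arm_command --plan '[0,0,0.1,0,0,0,0.7,0,0,0,0,0,0,0.6,0,0,0,0,0,0,0.4,0,0,0,0,0,0,0.4,0,0,-4,0,0,0,0.4,0,0,-5,0,0,0,0.4,-4.5,-1,0,0,0,0,0.4,0,0,0,0,0,0,0.4]'

```text
time: 54.08
tool_pos: [0.4219, 0.2039, 0.1431]
ee_rot: [3.14, 0.0, 1.651]
wrist_force: [1.3, 0.2, -0.0]
width: 0.0564
```

Emit:
arm_command --plan '[0,0,0,0,0,0,0.4,0,0,0,0,0,0,0.4]'

```text
time: 54.32
tool_pos: [0.4215, 0.2059, 0.1418]
ee_rot: [-3.14, 0.0, 1.654]
wrist_force: [-0.5, -0.2, 0.2]
width: 0.0562
```

Run:
```python
from h import *
im,M,k,o=snap("wrist","w51.png",None,1)
print(o["tool_pos"],o["wrist_force"],o["width"],d2t([.4235,.2045,.0525]))
print(proj(M,k,[o["tool_pos"][0],o["tool_pos"][1],.097]))
```

```text
[0.4215 0.2059 0.1418] [-0.4572 -0.2402  0.1904] 0.05623352599840776 [-0.1548  0.195   8.9361]
[257.4517 211.8677]
```

View pics/w51.png

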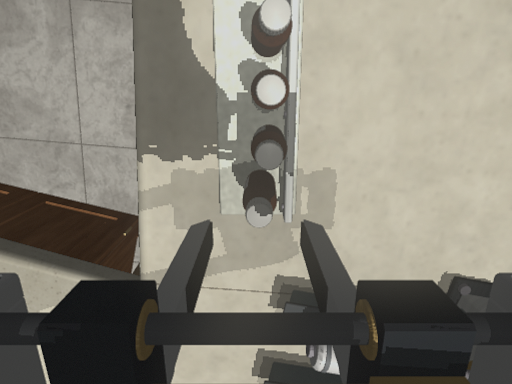

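Emit:
arm_command --plan '[-0.1,0.15,4,0,0,0,0.4,0,0,3.9,0,0,0,0.4,0,0,1,0,0,0,0.4,0,0,0,0,0,0,0.4,0,0,0,0,0,0,0.7,0,0,0,0,0,0,0.7,0,0,0,0,0,0,0.7,0,0,0,0,0,0,0.7]'

```text
time: 55.38
tool_pos: [0.4241, 0.2047, 0.0545]
ee_rot: [3.14, -0.0, 1.653]
wrist_force: [0.2, 0.2, 2.4]
width: 0.0292
```

Run:
```python
from h import *
o=robot.get_obs();print(o["tool_pos"],o["wrist_force"],o["width"],d2t([.4328,.2045,.0525]))
```

```text
[0.4241 0.2047 0.0545] [0.1517 0.1749 2.3721] 0.029159878743588875 [-0.0917  0.8688  0.1984]
```

Emit:
arm_command --plan '[0,0.3,-0.1,0,0,0,0.7,0,0.3,0,0,0,0,0.7,0,0.25,0,0,0,0,0.7,0,0,0,0,0,0,0.7,0,0,0,0,0,0,0.7]'

```text
time: 56.0
tool_pos: [0.4321, 0.2051, 0.0545]
ee_rot: [3.141, 0.0, 1.653]
wrist_force: [-0.6, -0.2, 0.7]
width: 0.0288
```

Emit:
arm_command --plan '[0,0,0.1,0,0,0,0.7,0,0,0,0,0,0,0.6,0,0,0,0,0,0,0.4,0,0,0,0,0,0,0.4,0,0,-4,0,0,0,0.4,0,0,-5,0,0,0,0.4,0,0,-5,0,0,0,0.4,0,0,0,0,0,0,0.4]'

```text
time: 57.0
tool_pos: [0.4344, 0.2061, 0.1986]
ee_rot: [3.132, -0.002, 1.653]
wrist_force: [0.8, -0.9, 1.0]
width: 0.0564
```

Emit:
arm_command --plan '[2,2,0,0,0,0,0.4,0,0,0,0,0,0,0.4,0,0,0,0,0,0,0.4,0,0,0,0,0,0,0.4]'

```text
time: 57.5
tool_pos: [0.4495, 0.2262, 0.1929]
ee_rot: [-3.14, 0.001, 1.653]
wrist_force: [0.3, 0.5, -0.5]
width: 0.0566
```

Run:
```python
from h import *
im,M,k,o=snap("wrist","w52.png",None,1.5)
print(o["tool_pos"],o["wrist_force"],o["width"])
```

```text
[0.4495 0.2262 0.1929] [ 0.3056  0.5334 -0.5318] 0.056558558240772404
```

View pics/w52.png

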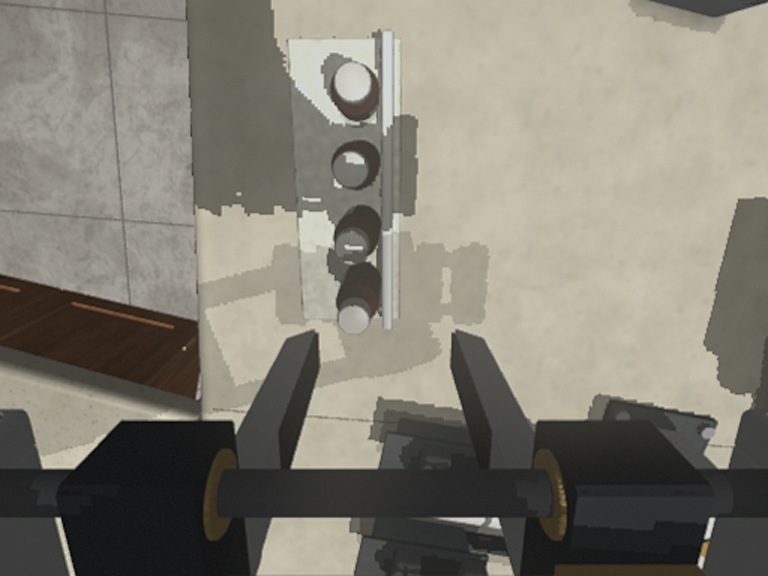

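Run:
```python
from h import *
im,M,k,o=snap("wrist")
q=lambda u,v,z: onz(M,k,u/1.5,v/1.5,z)
P=[q(u,v,.097) for u,v in [(353,82),(350,168),(353,246),(353,319)]]
print(np.array(P),[np.linalg.norm(P[i]-P[i+1]) for i in range(3)])
for u,v,z in [(380,30,.034),(384,328,.034),(288,40,.012),(304,318,.012),(401,40,.012),(399,318,.012)]: print(q(u,v,z))
```

```text
[[0.4223 0.3402 0.097 ]
 [0.4234 0.2952 0.097 ]
 [0.428  0.2503 0.097 ]
 [0.4309 0.2038 0.097 ]] [np.float64(0.045043145140451844), np.float64(0.045111342957162064), np.float64(0.04654141684842321)]
[0.4331 0.3798 0.034 ]
[0.4528 0.1733 0.034 ]
[0.3694 0.373  0.012 ]
[0.3871 0.1675 0.012 ]
[0.4475 0.3794 0.012 ]
[0.4651 0.174  0.012 ]
```

Emit:
arm_command --plan '[-6,-1,-1,0,0,0,0.3,-6,-1,-1,0,0,0,0.3,-6,-1,-1,0,0,0,0.3,-6,-1,0,0,0,0,0.3,-6,-1,0,0,0,0,0.3,-6,-1,0,0,0,0,0.3,-6,-1,0,0,0,0,0.3,0,0,0,0,0,0,0.3]'

```text
time: 58.6
tool_pos: [0.4137, -0.2011, 0.2232]
ee_rot: [-3.141, 0.0, 1.646]
wrist_force: [-0.1, 0.4, 0.1]
width: 0.0657
```

Emit:
arm_command --plan '[0,0,0,0,0,0,0.3,0,0,0,0,0,0,0.3]'

```text
time: 58.85
tool_pos: [0.4152, -0.1962, 0.2237]
ee_rot: [3.141, -0.0, 1.656]
wrist_force: [-0.1, 0.5, 0.3]
width: 0.0659
```

Run:
```python
from h import *
im,M,k,o=snap("wrist","w53.png",None,1.5)
print(o["tool_pos"],o["wrist_force"],o["width"])
snap("top","t5.png",(110,90,390,280),2.8)
snap("scene","s5.png",(130,130,330,300),4)
```

```text
[ 0.4152 -0.1962  0.2237] [-0.1441  0.478   0.2809] 0.06586883280767783
```

View pics/w53.png

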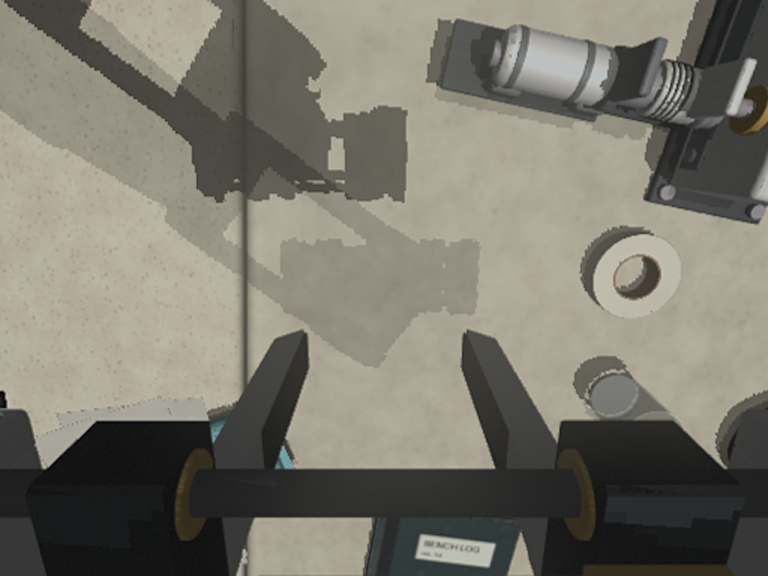

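View pics/t5.png

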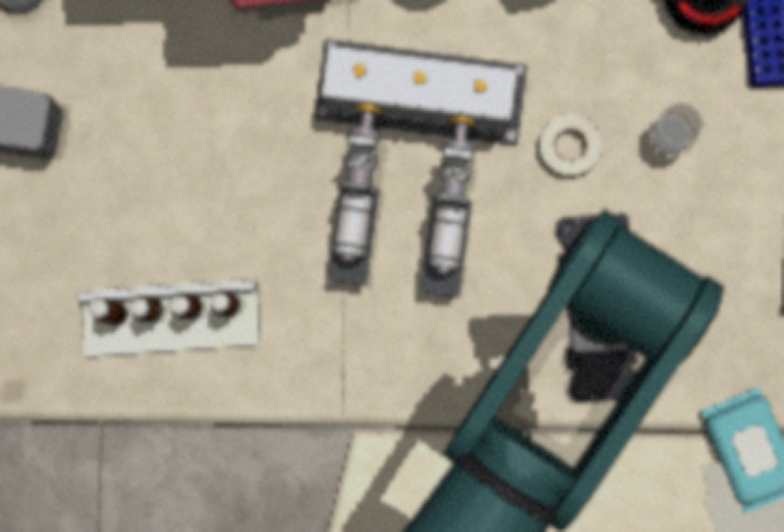

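View pics/s5.png

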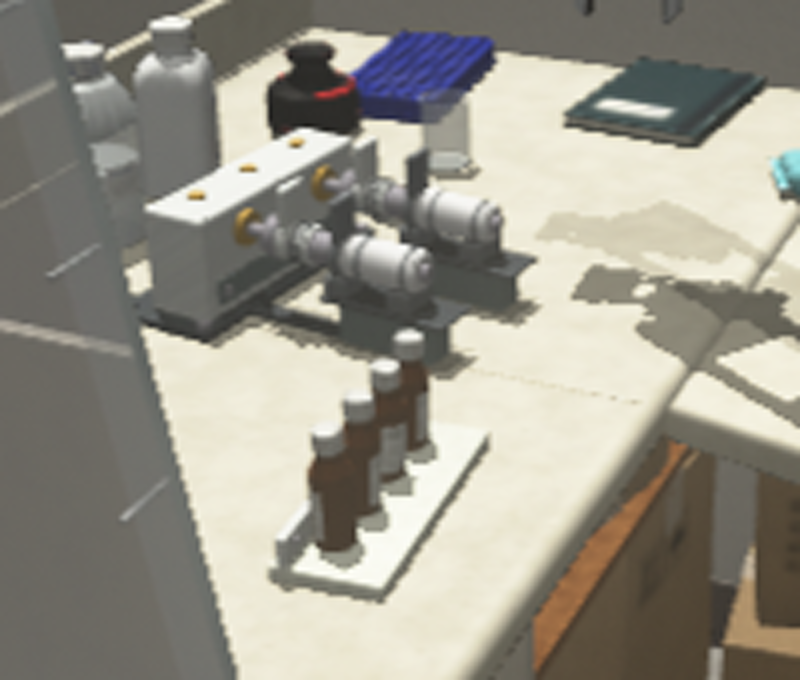

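```bash
python3 -c "
from bench import close_job
print(close_job())"
```

```text
the job is handed in; nothing more can be done
None
```

I handed the job in at about 59 s. It looks complete in the final pictures, though `close_job()` gives no verdict.

- **Cartridges:** The left-hand one went on the left nipple and the other on the right. I pinched each, pushed it home until the collar pushed back (about 5 N on the left, 12 N on the right), and kept pushing while opening the fingers. Afterwards both mouth rims sat against the collars. The tabs measured 57.6 mm (left) and 57.3 mm (right) apart, against 58 mm for a sleeve fully forward. The second cartridge had been knocked aside about 2 cm, so I measured its position again before picking it up.
- **Bottles:** All four stand upright on the board in one row, 45 to 46.5 mm apart. My first placing did not hold: pushing one bottle against the rail showed that bottle was about 9 mm in front of the row line, right at the limit. I slid all four toward the rail by the measured amount. By that contact they now stand about 2 mm clear of the rail. The camera estimate of the board's centre puts the rail about 5 mm nearer than it is, so I trusted the contact.
- **Bystanders:** The tape roll, beaker and wipe pack appear in the same places in the top camera as at the start. The robot was clear of everything when I handed in.

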